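Empty and reload the dish dryer

TASK

Take the dry blue bowl out of the dish dryer and stand it upright on the cork coaster, and lay every washed rolling pin from the draining tray centred in a dip of its own in the steel rack while the rack stands in front of the dryer, letting each pin settle down into its dip, not dropping it. When the bowl is out and all pins lie in the rack, slide the loaded rack straight into the dryer's side runners until it is fully home, and only then switch the dryer on at its toggle. Set things down rather than drop them, and leave everything else standing where it is.

Things in the scene. Friction and masses are not known exactly. Their poses are not given: they have to be found in the camera images.
- dryer: White bench-top dish dryer, fixed. Origin on the worktop at the middle of its open front (mouth); x points level into the bay, y left, z up. No floor, no roof: the bay is the worktop between two side panels (inner faces y = +-154 mm, 85 mm high, x = 0 to 205 mm). Flared guides, 30 mm high, reach out in front to x = -28 mm, opening to y = +-173 mm. Behind the bay, from x = 160 mm, a fan housing 125 mm high.
- dryer_home (a point): point on the worktop 55 mm inside the dryer's mouth, on its middle line, same axes as the dryer: where the rack's origin is when fully home. A runner slot runs along each side panel's foot from x = 0 to 130 mm of the dryer: a lip over |y| = 140 to 154 mm, underside 14 mm above the worktop; the rack's runners slide beneath. An 18 mm high cross bar at x = 130 mm stops them.
- switch (a joint): toggle lever on top of the grey switch box (60 x 45 mm, top 90 mm up, middle at x = 30, y = -184 mm of the dryer, on the right panel's outside). 0 = off, leaning 0.5 rad to the front (-x of the dryer); pivot 94 mm above the worktop at the box's middle, axis along the dryer's y; swings to +x, fully on at 1.0, on from 0.8. Stays where left; 2 N at the tip moves it.
- switch_tip (a point): middle of the red grip of the toggle lever (13 mm thick, 16 mm long), 36 mm from its pivot; the lever ends 4 mm beyond
- rack: Loose steel wire rack for the pins, about 0.45 kg, slides on the worktop on two side runners: rods 8 mm thick along x at y = +-145 mm, x = -75 to +75 mm, 298 mm over both. Origin under its middle, x from the handle to the rear, y left, z up; its folding legs are folded flat. When home its front stands 20 mm outside the dryer's mouth.
- rack_center (a point): 20 mm above the rack's origin, same axes. Two bent wires (6 mm thick, at x = +-50 mm) form five 90 degree V dips at y = -104, -52, 0, 52 and 104 mm; wire top 42 mm, bottom of the dips 27 mm above the worktop. A pin settled in a dip lies along x, its axis 45 mm above the worktop; on the flats between dips it would be about 10 mm higher.
- rack_handle (a point): middle of the rack's red flat handle bar: 10 mm thick (along x), 14 mm high, 108 mm long along the rack's y, 120 mm in front (-x) of the rack's origin and 50 mm above the worktop, carried by a thin wire at each end
- drainer: blue draining tray with white bent wires (fixed): 150 x 300 mm, origin under its middle; five dips side by side along its y at -112, -56, 0, 56 and 112 mm, in which the washed pins lie along its x with their axes 41 mm above the worktop; wire tops 35 mm high, wires at x = +-45 mm, the floor of the tray is 4 mm thick
- bowl_center (a point): small blue ceramic bowl, 64 mm across (upright wall from 24 to 48 mm above its foot), 48 mm high, foot 44 mm across, about 0.14 kg; the point is on its axis half-way up (24 mm), z axis up out of the bowl
- coaster: round cork coaster, fixed, 110 mm across, 6 mm thick, origin under its middle
- pin0_center (a point): small wooden rolling pin (may be absent): plain cylinder 24 mm thick, 150 mm long, about 55 g; the point is its centre, x axis along the pin
- pin1_center (a point): another such rolling pin (may be absent), its centre, x along the pin
- pin2_center (a point): another such rolling pin (may be absent), its centre, x along the pin
- pin3_center (a point): another such rolling pin (may be absent), its centre, x along the pin
- pin4_center (a point): another such rolling pin (may be absent), its centre, x along the pin
- soy: bystander: amber sauce jar with a red cap, 56 mm across, 80 mm tall, origin under its middle
- jar: bystander: glass jar with steel cap, 56 mm across, 75 mm tall, origin under its middle
- sponge: bystander: yellow sponge block 100 x 65 x 30 mm, origin under its middle
- rinse: bystander: green bottle with white cap, 52 mm across, 100 mm tall, origin under its middle
- spoon: bystander: wooden spoon lying on the worktop
There are look-alikes about, which are no part of the job. Leave any green look-alike of the part that bears pin4_center alone.

How it is judged:
On the way, in this order (a step that is already met when the one before it is completed fails the run):
1. the bowl stands on the coaster and every pin present lies settled in a dip of the rack, the rack still outside the dryer (horizontal distance between bowl_center and coaster below 0.034 m and angle between bowl_center's own z axis and vertical below 0.12 rad and height (world z) of bowl_center between 0.024 and 0.04 m and z of pin0_center in the frame of rack between 0.038 and 0.05 m and x of pin0_center in the frame of rack between -0.025 and 0.025 m and y of pin0_center in the frame of rack between -0.12 and 0.12 m and angle between the x axis of each of pin0_center, pin1_center, pin2_center, pin3_center, pin4_center and the x axis of rack, either way round below 0.1 rad and z of pin1_center in the frame of rack between 0.038 and 0.05 m and x of pin1_center in the frame of rack between -0.025 and 0.025 m and y of pin1_center in the frame of rack between -0.12 and 0.12 m and z of pin2_center in the frame of rack between 0.038 and 0.05 m and x of pin2_center in the frame of rack between -0.025 and 0.025 m and y of pin2_center in the frame of rack between -0.12 and 0.12 m and z of pin3_center in the frame of rack between 0.038 and 0.05 m and x of pin3_center in the frame of rack between -0.025 and 0.025 m and y of pin3_center in the frame of rack between -0.12 and 0.12 m and z of pin4_center in the frame of rack between 0.038 and 0.05 m and x of pin4_center in the frame of rack between -0.025 and 0.025 m and y of pin4_center in the frame of rack between -0.12 and 0.12 m and x of rack in the frame of dryer below -0.02 m), for 0.2 s.
2. the loaded rack is fully home in the dryer (z of pin0_center in the frame of rack between 0.038 and 0.05 m and x of pin0_center in the frame of rack between -0.025 and 0.025 m and y of pin0_center in the frame of rack between -0.12 and 0.12 m and angle between the x axis of each of pin0_center, pin1_center, pin2_center, pin3_center, pin4_center and the x axis of rack, either way round below 0.1 rad and z of pin1_center in the frame of rack between 0.038 and 0.05 m and x of pin1_center in the frame of rack between -0.025 and 0.025 m and y of pin1_center in the frame of rack between -0.12 and 0.12 m and z of pin2_center in the frame of rack between 0.038 and 0.05 m and x of pin2_center in the frame of rack between -0.025 and 0.025 m and y of pin2_center in the frame of rack between -0.12 and 0.12 m and z of pin3_center in the frame of rack between 0.038 and 0.05 m and x of pin3_center in the frame of rack between -0.025 and 0.025 m and y of pin3_center in the frame of rack between -0.12 and 0.12 m and z of pin4_center in the frame of rack between 0.038 and 0.05 m and x of pin4_center in the frame of rack between -0.025 and 0.025 m and y of pin4_center in the frame of rack between -0.12 and 0.12 m and x of rack in the frame of dryer between 0.047 and 0.063 m and y of rack in the frame of dryer between -0.012 and 0.012 m and z of rack in the frame of dryer below 0.008 m and angle between the x axis of rack and the x axis of dryer, either way round below 0.06 rad), for 0.2 s.
3. the switch is on (value of joint switch above 0.8 rad), for 0.2 s.
At the end, for the whole second after the job is handed in: Every pin present lies in a dip (axis 38-50 mm above the rack's underside, within 25 mm of centred, 0.1 rad straight); rack in the runners within 8 mm of home, 0.06 rad straight; switch over 0.8; bowl upright on the coaster within 34 mm of its middle; all released, at rest (all of step 2 and horizontal distance between bowl_center and coaster below 0.034 m and angle between bowl_center's own z axis and vertical below 0.12 rad and height (world z) of bowl_center between 0.024 and 0.04 m and value of joint switch above 0.8 rad and linear speed of each of pin0, pin1, pin2, pin3, pin4, rack, bowl below 0.03 m/s); the robot touches nothing.
It fails at once if a pin is dropped: free in the air more than about 25 mm above where it lies in the rack ((height (world z) of pin0_center above 0.072 m and contact force between anything else and pin0 below 0.005 N) or (height (world z) of pin1_center above 0.072 m and contact force between anything else and pin1 below 0.005 N) or (height (world z) of pin2_center above 0.072 m and contact force between anything else and pin2 below 0.005 N) or (height (world z) of pin3_center above 0.072 m and contact force between anything else and pin3 below 0.005 N) or (height (world z) of pin4_center above 0.072 m and contact force between anything else and pin4 below 0.005 N)).
It fails at once if the bowl is dropped: free in the air more than about 25 mm above the coaster (height (world z) of bowl_center above 0.056 m and contact force between anything else and bowl below 0.005 N).
It fails at once if a bystander is shoved more than 40 mm or knocked over (distance of any of soy, jar, sponge, rinse, spoon from where it was at the start of the episode above 0.04 m or angle between any of soy, jar, rinse's own z axis and vertical above 0.5 rad).
Of pin0, pin1, pin2, pin3, pin4 only 3 to 5 are there at a start; the rules pass over those that are not, and their reading is None.
At some moment in a run one of rack may be knocked a few centimetres aside while the robot is not near it.
It also fails if it takes over 210 s, if anything falls off the work surface, if the arm or the gripper's body presses on something with over 40 N, if the wrist force passes 120 N, or if a joint passes its speed limit or range.

ROBOT

A 6-joint arm with a two-finger parallel gripper is mounted at the origin on the work surface. World frame = base frame: x ahead of the robot, y to its left, z up, the work surface at z = 0. Lengths are in m, angles in rad, forces in N, time in s.
With the tool pointing down it reaches from about 0.375 to 0.975 m from the base axis. Payload 3.8 kg.
Tool frame: the origin (TCP) lies midway between the tips of the shut fingers; the grasp point (between the pads) lies 19 mm behind it; z points along the fingers, y is the line along which they close (so a half turn about z gives the same grasp; the last joint's range is limited). The gripper opens to 88 mm and grips with 3 to 60 N. Pads are 18 mm wide; open, the fingers measure 123 mm over their backs; the gripper's body (75 mm by 187 mm) begins 45 mm behind the grasp point.
Start: joints at [-0.037, 0.264, 1.604, -0, 1.274, -0.037], TCP at [0.675, -0, 0.202] pointing down, gripper open.
Joint ranges: [-2.63, 2.63], [-0.94, 2.18], [0.31, 2.57], [-1.31, 4.45], [0, 2.66], [-2.55, 2.55]. Speed limits (rad/s): [2.57, 2.57, 3.14, 3.14, 3.14, 3.14].

INTERFACE

Orientations are given as a unit quaternion [w, x, y, z].
In Python, from station import robot gives the robot as it stands. The module is installed in compiled form; this text tells all that it offers.
- The arm moves only by the tool servo_tool, never from a script. Its argument "motion" is one flat list of numbers, 6 for each row, row after row: the shift along the tool's x, y, z in units of 25 mm (1.0 is 25 mm), then the turn, a rotation vector about the tool's x, y, z in units of 8 degrees (1.0 is 8 degrees). A call has 1 to 8 rows; each row shifts and turns the commanded pose from where the row before left it, along the tool's axes as they then stand; what a row does not reach is not made up. A row lasts 1/8 s, in which the tool goes at most 62.5 mm and 10.7 degrees, less where a joint would pass 70% of its speed; a pose out of reach is approached as far as the arm can. A call is refused whole if a number of a shift passes 1 or a number of a turn 1, either way. A call with a gripper value outside its range is refused whole. "gripper" is the finger opening in mm, from 0 to 88.1, set as the call begins (left out, the last holds). The fingers move at their own pace and stop on an object; "force" is the grip in N (left out, the last holds). Time passes only in rows, so rows that do not move let the fingers close. It gives the time, the measured TCP pose, the force, the opening and the grip force at its end, in the units of the state.
- robot.get_state(): the state, without advancing time (a new reading comes with each control period).
- robot.snapshot(name): name is "scene" or "side" or "wrist"; returns the picture (384x512x3 uint8, red, green, blue); there is no depth.
- robot.camera_info(name): a dict with "K" (3x3 intrinsics, pixels), "pose" (4x4, takes a point from camera to world coordinates); the wrist camera has in their place "hand_eye" (4x4, takes a point from camera to tool coordinates, whose origin is the TCP and whose axes are the flange's). Camera axes: x right, y down, z forward; pixel columns grow to the right and rows downward; lengths in m; the calibration is good to about 2 mm. A picture is of the moment at which its call begins: read the wrist's pose just before it. camera_info takes no time and is no camera call.
- robot.job_done(): hands the job in; it is judged then, once.
The state is a dict: "time": time; "joint_positions": joint angles; "qd": joint speeds; "joint_efforts": joint torques, N m; "ee_pos": TCP position; "eef_rot": TCP orientation; "ft_force": force on the tool from outside, world axes, zero at the start; "moment": the same for the moment, N m; "width": finger opening in m; "grip_force": force on a finger pad.
Only numpy, scipy, OpenCV 4.12 (cv2) and the standard library are available. Lean on these libraries where they do the work, as an engineer would, in place of code of your own. Each camera call takes 0.05 s, during which the arm holds its last target. There are 200 camera calls.

## Working session

There is one attempt and no reset: what is moved stays moved. The work goes in short steps, Python scripts to look and compute and a tool call to move; the robot and the scene stay as the last step left them, time stands still between calls to the robot, and variables do not carry over. Pictures are saved under pics/ and viewed, at most 14 in all, crops included, and the job is handed in when it is done.

Besides the shell and the picture viewer there is one more tool, called after "Emit:" in YAML: its name, and indented under it one key for each argument. servo_tool: Moves the arm, as the interface text tells. Its arguments: {"type":"object","properties":{"motion":{"type":"array"},"gripper":{"type":"number"},"force":{"type":"number"}},"required":["motion"]}

```bash
mkdir -p pics
python3 - <<'E'
from station import robot
import cv2,numpy as np
s=robot.get_state(); print(s['time'],s['ee_pos'],s['eef_rot'])
for n in ("scene","side","wrist"):
    im=robot.snapshot(n); cv2.imwrite(f"pics/{n}0.png",im[...,::-1])
    c=robot.camera_info(n); print(n,{k:np.round(v,4).tolist() for k,v in c.items() if k in("K","pose","hand_eye")})
a=cv2.imread("pics/scene0.png");b=cv2.imread("pics/side0.png")
E
```

```text
0.0 [6.74221275e-01 3.63700837e-06 2.00312496e-01] [-0.00080156  0.70712074  0.70709197 -0.0007529 ]
scene {'K': [[376.4316, 0.0, 249.5092], [0.0, 376.4316, 196.1017], [0.0, 0.0, 1.0]], 'pose': [[-0.3938, 0.5994, -0.6969, 1.2349], [0.9191, 0.2483, -0.3058, 0.4292], [-0.0102, -0.7609, -0.6487, 0.8222], [0.0, 0.0, 0.0, 1.0]]}
side {'K': [[422.7715, 0.0, 257.674], [0.0, 422.7715, 192.2849], [0.0, 0.0, 1.0]], 'pose': [[0.9718, -0.1237, 0.2007, 0.1728], [-0.2355, -0.4619, 0.8551, -1.1557], [-0.0131, -0.8783, -0.478, 0.7819], [0.0, 0.0, 0.0, 1.0]]}
wrist {'K': [[287.4522, 0.0, 257.6145], [0.0, 287.4522, 188.3621], [0.0, 0.0, 1.0]], 'hand_eye': [[-0.0006, -0.9581, -0.2863, 0.0747], [1.0, -0.0006, 0.0002, 0.0003], [-0.0003, -0.2863, 0.9582, -0.1826], [0.0, 0.0, 0.0, 1.0]]}
```

View pics/scene0.png

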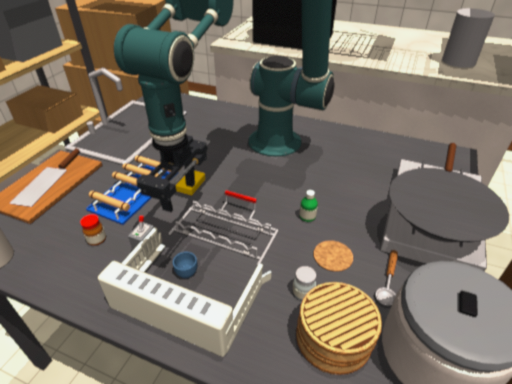

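View pics/side0.png

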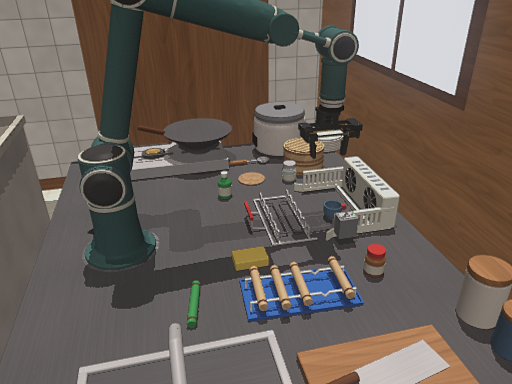

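The scene view shows the dryer with its bowl at (184,264), the rack with its red handle at (240,196), the coaster at (333,255), and the drainer at about (130,185). The side view shows four wooden pins in the blue drainer at (258,287), (280,287), (301,285) and (341,278). A green pin lies alone at (195,303); it is the look-alike, so I leave it.

```bash
cat > h.py <<'E'
import cv2,numpy as np
from station import robot
from scipy.spatial.transform import Rotation as R
def tool():
    s=robot.get_state(); q=s['eef_rot']; T=np.eye(4)
    T[:3,:3]=R.from_quat([q[1],q[2],q[3],q[0]]).as_matrix(); T[:3,3]=s['ee_pos']; return T
def cam(n):
    c=robot.camera_info(n); return np.array(c['K']), (tool()@c['hand_eye'] if n=='wrist' else np.array(c['pose']))
def snap(n,f=None):
    C=cam(n); im=np.ascontiguousarray(robot.snapshot(n)[...,::-1])
    if f: cv2.imwrite(f"pics/{f}.png",im)
    return im,C
def ray(C,uv,z):
    K,T=C; uv=np.atleast_2d(uv).astype(float)
    d=np.c_[uv,np.ones(len(uv))]@np.linalg.inv(K).T@T[:3,:3].T
    return T[:3,3]+d*((z-T[2,3])/d[:,2])[:,None]
def proj(C,P):
    K,T=C; p=(np.atleast_2d(P)-T[:3,3])@T[:3,:3]; p=p@K.T; return p[:,:2]/p[:,2:]
def blobs(im,lo,hi,amin=30,roi=None):
    m=cv2.inRange(cv2.cvtColor(im,cv2.COLOR_BGR2HSV),np.array(lo),np.array(hi))
    if roi: k=np.zeros_like(m); x0,y0,x1,y1=roi; k[y0:y1,x0:x1]=255; m&=k
    cs=cv2.findContours(m,cv2.RETR_EXTERNAL,cv2.CHAIN_APPROX_NONE)[0]
    return sorted([c for c in cs if cv2.contourArea(c)>=amin],key=cv2.contourArea,reverse=True)
E
cat > m0.py <<'E'
from h import *
side=cv2.imread('pics/side0.png'); sc=cv2.imread('pics/scene0.png'); S=cam('side'); C=cam('scene')
def seg(im,C,lo,hi,z,roi,amin=60,tag=''):
    for c in blobs(im,lo,hi,amin,roi):
        b=cv2.boxPoints(cv2.minAreaRect(c)); 
        e=sorted([(b[0]+b[1])/2,(b[1]+b[2])/2,(b[2]+b[3])/2,(b[3]+b[0])/2],key=lambda p:-np.linalg.norm(p-b.mean(0)))[:2]
        w=ray(C,np.array(e),z)[:,:2]; print(tag,cv2.contourArea(c),b.mean(0).round(),'ctr',ray(C,b.mean(0),z)[0,:2].round(3),'ends',w.round(3).tolist())
seg(side,S,(8,70,110),(22,255,255),.045,(235,250,365,320),tag='pin')
seg(side,S,(0,150,80),(6,255,255),.05,(235,190,260,230),20,'hdl side')
seg(sc,C,(0,150,80),(6,255,255),.05,(215,180,270,215),20,'hdl scene')
seg(sc,C,(8,90,80),(20,255,255),.006,(310,235,358,275),tag='coaster')
seg(side,S,(8,70,80),(20,255,255),.006,(235,170,270,188),20,tag='coaster s')
seg(sc,C,(95,80,40),(125,255,255),.048,(165,245,205,280),tag='bowl')
seg(side,S,(95,80,40),(125,255,255),.048,(318,195,348,225),tag='bowl s')
print('side->z0', {n:ray(S,p,z)[0,:2].round(3).tolist() for n,p,z in [('rinse',(225,198),0),('soy',(374,272),0),('jar',(289,180),0),('sponge',(250,263),0)]})
E
python3 m0.py; python3 -c "
import cv2
a=cv2.imread('pics/side0.png')[150:320,215:405]; b=cv2.imread('pics/scene0.png')[150:360,80:290]
cv2.imwrite('pics/c1.png',cv2.hconcat([cv2.resize(a,(400,358)),cv2.resize(b,(400,358)) ]) )
w=cv2.imread('pics/wrist0.png'); print(w.shape)"
```

```text
pin 857.0 [252. 280.] ctr [ 0.352 -0.304] ends [[0.382, -0.175], [0.328, -0.411]]
pin 307.5 [280. 287.] ctr [ 0.418 -0.348] ends [[0.424, -0.256], [0.412, -0.428]]
pin 306.5 [301. 283.] ctr [ 0.474 -0.348] ends [[0.481, -0.258], [0.468, -0.428]]
pin 294.0 [341. 276.] ctr [ 0.587 -0.35 ] ends [[0.594, -0.258], [0.581, -0.43]]
hdl side 37.0 [249. 211.] ctr [0.421 0.036] ends [[0.422, 0.099], [0.42, -0.023]]
hdl scene 122.0 [240. 196.] ctr [0.417 0.038] ends [[0.416, -0.016], [0.417, 0.09]]
coaster 942.5 [333. 255.] ctr [0.505 0.362] ends [[0.491, 0.306], [0.517, 0.415]]
coaster s 250.5 [251. 178.] ctr [0.501 0.359] ends [[0.553, 0.345], [0.45, 0.372]]
bowl 466.5 [184. 264.] ctr [0.722 0.016] ends [[0.685, -0.006], [0.757, 0.036]]
side->z0 {'rinse': [0.371, 0.231], 'soy': [0.71, -0.306], 'jar': [0.649, 0.312], 'sponge': [0.376, -0.177]}
(384, 512, 3)
```

View pics/c1.png

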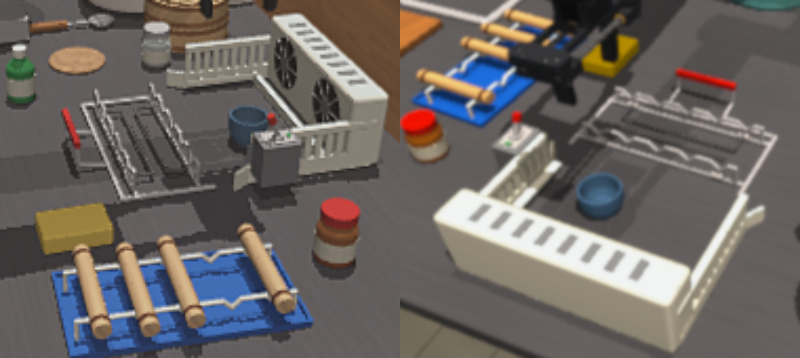

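View pics/wrist0.png

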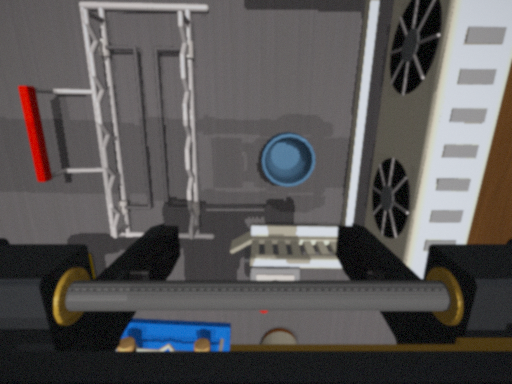

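The wrist view shows the rack in front of the dryer with its red handle at left (35,133), the bowl at (288,160) inside the bay and the dryer crossbar at (362,110). I'll rise for a wider view.

Emit:
servo_tool:
  motion: [0,-0.5,-1,0,0,0,0,-0.5,-1,0,0,0,0,-0.5,-1,0,0,0,0,-0.5,-1,0,0,0,0,-0.5,-1,0,0,0,0,-0.5,-1,0,0,0,0,0,0,0,0,0]
  gripper: 88

```text
time: 1.02
ee_pos: [0.6005, -0.0, 0.3567]
eef_rot: [0.003, 0.707, 0.707, 0.003]
ft_force: [0.6, 0.4, 1.0]
width: 0.0877
grip_force: 0.0
```

Run:
```python
from h import *
im,C=snap('wrist','w1'); print(C[1].round(3).tolist())
np.save('C1.npy',C[1])
cv2.imwrite('pics/w1b.png',cv2.resize(im,(800,600),interpolation=cv2.INTER_CUBIC))
```

```text
[[1.0, -0.003, 0.007, 0.599], [-0.001, -0.958, -0.287, 0.075], [0.008, 0.287, -0.958, 0.539], [0.0, 0.0, 0.0, 1.0]]
```

View pics/w1b.png

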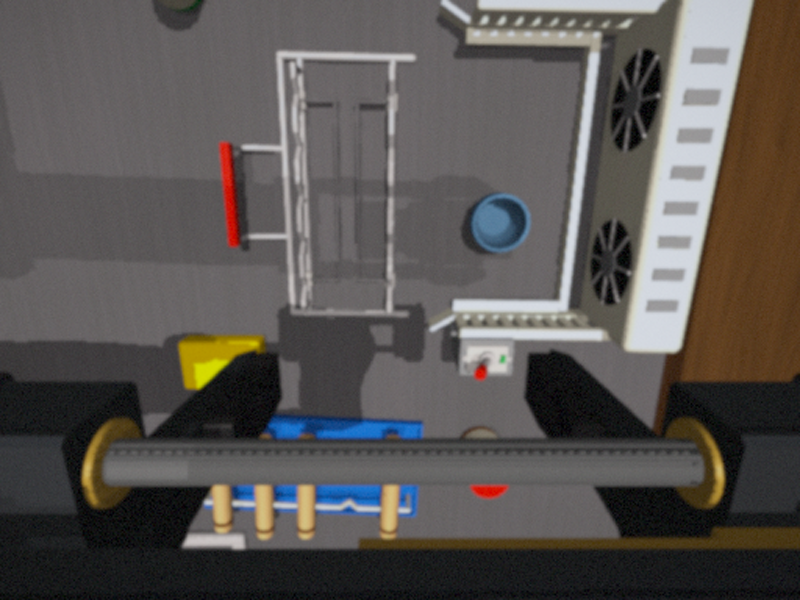

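The wrist view at 800x600 shows the whole layout:
- Rack rods run (278,56)–(415,58) and (290,313)–(408,314), with the handle at (226,143)–(234,245).
- Dryer lip fronts are at (466,37) and (455,305), and the crossbar runs (590,45)–(567,300).
- The bowl is at (500,222) and the red toggle grip at (481,371).
- Four pins lie in the drainer at columns 222, 264, 306 and 389.

Run:
```python
from h import *
C=(cam('scene')[0]*0+np.array(robot.camera_info('wrist')['K']),np.load('C1.npy'))
P=lambda p,z: ray(C,np.array(p)/1.5625-0.18,z)[0,:2]
L=dict(rodL0=((278,56),.006),rodL1=((415,58),.006),rodR0=((292,313),.006),rodR1=((408,314),.006),h0=((226,143),.057),h1=((234,245),.057),
 lipL=((466,40),.016),lipLb=((600,42),.016),lipR=((455,305),.016),lipRb=((565,306),.016),barL=((590,47),.018),barR=((567,300),.018),boxf=((460,347),.09),boxfr=((461,375),.09),boxb=((513,347),.09),tip=((481,371),.126),
 houseL=((752,0),.125),houseR=((683,351),.125))
r={k:P(*v) for k,v in L.items()}
for k,v in r.items(): print(k,v.round(4))
ang=lambda a,b: np.degrees(np.arctan2(*(r[b]-r[a])[::-1])).round(2)
for a,b in [('rodL0','rodL1'),('rodR0','rodR1'),('h1','h0'),('rodR0','rodL0'),('lipR','lipL'),('barR','barL'),('houseR','houseL'),('lipR','lipRb'),('lipL','lipLb')]: print(a,b,ang(a,b),np.linalg.norm(r[b]-r[a]).round(4))
im=cv2.imread('pics/w1.png')
c=blobs(im,(95,80,40),(125,255,255),200,(290,115,350,170))[0]; (u,rad)=cv2.minEnclosingCircle(c); print('bowl',u,rad,ray(C,u,.048))
c=blobs(im,(0,150,80),(6,255,255),20,(130,80,160,165))[0]; print('handle',cv2.minAreaRect(c),ray(C,cv2.minAreaRect(c)[0],.055))
```

```text
rodL0 [0.4705 0.1814]
rodL1 [0.6167 0.1796]
rodR0 [ 0.4648 -0.1084]
rodR1 [ 0.61   -0.1102]
h0 [0.4238 0.0916]
h1 [ 0.4206 -0.013 ]
lipL [0.6694 0.1946]
lipLb [0.8095 0.1929]
lipR [ 0.6674 -0.0952]
lipRb [ 0.8028 -0.097 ]
barL [0.7988 0.1878]
barR [ 0.8036 -0.0886]
boxf [ 0.6648 -0.119 ]
boxfr [ 0.6671 -0.1525]
boxb [ 0.7223 -0.1193]
tip [ 0.6818 -0.1299]
houseL [0.8853 0.1988]
houseR [ 0.8843 -0.1092]
rodL0 rodL1 -0.7 0.1463
rodR0 rodR1 -0.71 0.1453
h1 h0 88.25 0.1046
rodR0 rodL0 88.87 0.2898
lipR lipL 89.61 0.2899
barR barL 91.0 0.2765
houseR houseL 89.82 0.308
lipR lipRb -0.73 0.1354
lipL lipLb -0.69 0.1401
bowl (319.5526428222656, 142.2105255126953) 19.564619064331055 [[0.70884547 0.00963719 0.048     ]]
handle ((146.62069702148438, 123.94828796386719), (66.60247802734375, 8.221503257751465), 85.2363510131836) [[0.42086273 0.04091298 0.055     ]]
```

Bowl at about (0.709, 0.010), rack origin about (0.541, 0.037) with yaw −1°, dryer mouth at about (0.668, 0.049). Bowl first: hover with the tool turned −90°, so the fingers close along world y.

Emit:
servo_tool:
  motion: [0.08,0.87,0,0,0,0,0.08,0.87,0,0,0,0,0.08,0.87,0,0,0,0,0.08,0.87,0,0,0,0,0.08,0.87,0,0,0,0,0,0,0.7,0,0,-1,0,0,0.7,0,0,-1,0,0,0.7,0,0,-1]

```text
time: 2.08
ee_pos: [0.7083, 0.01, 0.2964]
eef_rot: [-0.001, 0.543, 0.84, -0.001]
ft_force: [0.5, 0.2, -0.1]
width: 0.0884
grip_force: 0.0
```

Emit:
servo_tool:
  motion: [0,0,0.7,0,0,-1,0,0,0.7,0,0,-1,0,0,0.7,0,0,-1,0,0,0.7,0,0,-1,0,0,0.7,0,0,-1,0,0,0.7,0,0,-1,0,0,0,0,0,-1,0,0,0,0,0,-1]

```text
time: 3.08
ee_pos: [0.7076, 0.01, 0.1914]
eef_rot: [-0.002, 0.015, 1.0, 0.0]
ft_force: [0.2, -0.6, 0.4]
width: 0.088
grip_force: 0.0
```

Emit:
servo_tool:
  motion: [0,0,0,0,0,-0.25,0,0,0,0,0,0,0,0,0,0,0,0]

```text
time: 3.45
ee_pos: [0.7086, 0.01, 0.1938]
eef_rot: [-0.0, 0.001, 1.0, 0.0]
ft_force: [-0.0, -0.5, -0.3]
width: 0.0881
grip_force: 0.0
```

Run:
```python
from h import *
im,C=snap('wrist','w2'); T=tool(); print(T.round(4).tolist())
for c in blobs(im,(95,80,40),(125,255,255),200): 
    u,r=cv2.minEnclosingCircle(c); print(u,r,ray(C,u,.048), cv2.boundingRect(c))
```

```text
[[-1.0, 0.001, -0.0002, 0.7087], [0.001, 1.0, 0.0, 0.01], [0.0002, 0.0, -1.0, 0.194], [0.0, 0.0, 0.0, 1.0]]
(17.0, 49.0) 51.86531066894531 [[ 0.58127574 -0.2394581   0.048     ]] (0, 0, 36, 100)
(255.50413513183594, 167.967529296875) 27.523603439331055 [[0.70836799 0.00834859 0.048     ]] (228, 141, 55, 55)
```

View pics/w2.png

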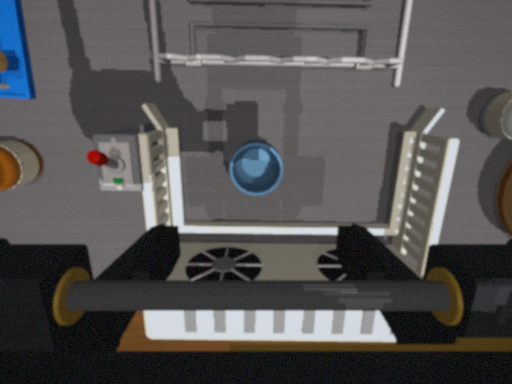

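The bowl is in view at (255,168), which gives (0.708, 0.008). I'll descend, grip and lift.

Emit:
servo_tool:
  motion: [0,-0.07,1,0,0,0,0,0,1,0,0,0,0,0,1,0,0,0,0,0,1,0,0,0,0,0,1,0,0,0,0,0,1,0,0,0,0,0,0.7,0,0,0,0,0,0.35,0,0,0]

```text
time: 4.5
ee_pos: [0.7082, 0.0083, 0.0167]
eef_rot: [-0.001, 0.0, 1.0, 0.0]
ft_force: [0.2, 1.0, -0.5]
width: 0.0879
grip_force: 0.0
```

Emit:
servo_tool:
  motion: [0,0,0,0,0,0,0,0,0,0,0,0,0,0,0,0,0,0,0,0,0,0,0,0,0,0,0,0,0,0]
  gripper: 50
  force: 15

```text
time: 5.12
ee_pos: [0.7089, 0.0082, 0.0182]
eef_rot: [0.0, 0.0, 1.0, -0.0]
ft_force: [0.6, 0.2, -0.0]
width: 0.0499
grip_force: 0.0
```

The fingers reached 50 mm with no grip force, so I look.

Run:
```python
from h import *
s1,_=snap('side'); s2,_=snap('scene'); w,_=snap('wrist')
print(robot.get_state()['width'],robot.get_state()['grip_force'])
a=cv2.resize(s1[150:260,270:410],(400,314)); b=cv2.resize(s2[180:320,120:300],(400,311))[:311]
cv2.imwrite('pics/c3.png',np.vstack([np.hstack([a[:311],b]),cv2.resize(w,(800,280))[:280]]))
```

```text
0.04987492273435369 0.0
```

View pics/c3.png

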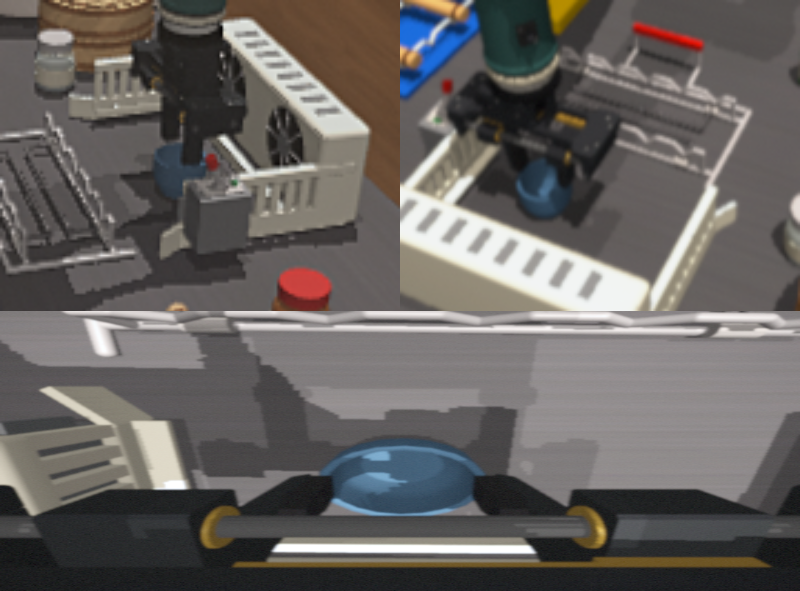

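The bowl now sits on the robot side of the fingers (lower view, centre about (400,480)). I'll open, rise and re-measure it.

Emit:
servo_tool:
  motion: [0,0,0,0,0,0,0,0,0,0,0,0,0,0,0,0,0,0,0,0,-1,0,0,0,0,0,-1,0,0,0,0,0,-1,0,0,0,0,0,-1,0,0,0,0,0,0,0,0,0]
  gripper: 88

```text
time: 6.28
ee_pos: [0.7109, 0.0082, 0.1209]
eef_rot: [0.003, 0.0, 1.0, -0.0]
ft_force: [0.1, -0.5, -0.2]
width: 0.0881
grip_force: 0.0
```

Run:
```python
from h import *
T=tool(); print(T[:3,3])
for n,roi in (('wrist',(150,60,380,280)),('scene',(150,200,260,320)),('side',(310,180,360,230))):
    im,C=snap(n,'b3'+n)
    for c in blobs(im,(95,80,40),(125,255,255),40,roi)[:1]:
        u,r=cv2.minEnclosingCircle(c); print(n,u,r,cv2.boundingRect(c),[ray(C,u,z)[0].round(4).tolist() for z in(.048,)])
    # candidate centre rim projections
    for x in (.68,.69,.70,.71):
        print(n,x,proj(C,[[x,.008,.048],[x,.04,.048],[x-.032,.008,.048],[x+.032,.008,.048],[x,.008,0]]).round(1).tolist())
```

```text
[0.71092233 0.00820046 0.12091049]
wrist (256.99029541015625, 181.21409606933594) 34.579017639160156 (224, 147, 67, 69) [[0.7073, 0.0084, 0.048]]
wrist 0.68 [[256.5, 151.8], [292.3, 151.8], [256.4, 114.8], [256.5, 186.1], [256.7, 144.0]]
wrist 0.69 [[256.5, 162.8], [291.9, 162.8], [256.4, 126.7], [256.6, 196.4], [256.7, 153.4]]
wrist 0.7 [[256.5, 173.5], [291.6, 173.5], [256.5, 138.2], [256.6, 206.4], [256.7, 162.7]]
wrist 0.71 [[256.5, 184.0], [291.2, 184.0], [256.5, 149.5], [256.6, 216.2], [256.7, 171.7]]
scene (184.46153259277344, 264.1538391113281) 13.324678421020508 (172, 252, 25, 26) [[0.7212, 0.015, 0.048]]
scene 0.68 [[190.1, 252.3], [200.5, 255.8], [195.9, 244.2], [184.0, 260.8], [192.0, 263.7]]
scene 0.69 [[188.2, 254.9], [198.7, 258.5], [194.1, 246.7], [182.0, 263.6], [190.2, 266.4]]
scene 0.7 [[186.3, 257.6], [196.8, 261.2], [192.3, 249.2], [180.0, 266.3], [188.4, 269.0]]
scene 0.71 [[184.4, 260.3], [194.9, 263.9], [190.4, 251.8], [178.0, 269.2], [186.5, 271.7]]
side 0.68 [[324.4, 205.2], [321.0, 200.8], [315.6, 206.5], [333.2, 204.0], [323.5, 217.2]]
side 0.69 [[327.1, 204.9], [323.7, 200.4], [318.3, 206.1], [335.9, 203.7], [326.2, 216.8]]
side 0.7 [[329.9, 204.5], [326.4, 200.0], [321.1, 205.7], [338.6, 203.3], [328.9, 216.4]]
side 0.71 [[332.6, 204.1], [329.1, 199.7], [323.9, 205.3], [341.3, 202.9], [331.6, 216.0]]
```

View pics/b3wrist.png

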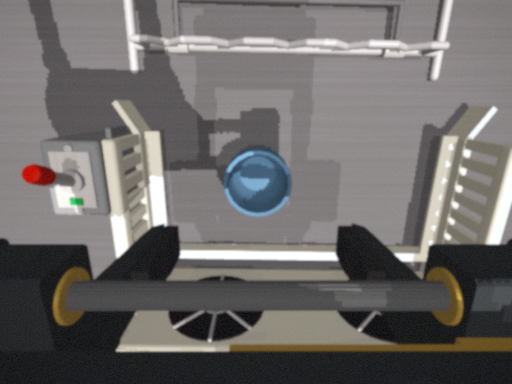

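The bowl has not moved: it is still at (257,181), which gives (0.707, 0.008). I'll lower again, a little deeper, and close in small steps while watching the width.

Emit:
servo_tool:
  motion: [0,0,1,0,0,0,0,0,1,0,0,0,0,0,1,0,0,0,0,0,0.9,0,0,0,0,0,0.3,0,0,0,0,0,0,0,0,0]

```text
time: 7.18
ee_pos: [0.7081, 0.0083, 0.0119]
eef_rot: [-0.001, 0.0, 1.0, 0.0]
ft_force: [0.3, 0.2, -0.9]
width: 0.0881
grip_force: 0.0
```

Run:
```python
from h import *
T=tool(); print(T[:3,3],robot.get_state()['joint_efforts'])
s1,S=snap('side','s4'); s2,C=snap('scene','sc4')
for n,X in(('side',S),('scene',C)): print(n,proj(X,[T[:3,3]+[0,.044,0],T[:3,3]-[0,.044,0]]).round(1).tolist())
a=cv2.resize(s1[170:240,300:380],(400,350),interpolation=cv2.INTER_CUBIC); b=cv2.resize(s2[220:290,150:230],(400,350),interpolation=cv2.INTER_CUBIC)
cv2.imwrite('pics/c4.png',np.hstack([a,b]))
```

```text
[0.70813229 0.00825523 0.01186   ] [-7.17074610e-03 -5.58175957e+01 -3.03337276e+01 -1.41285369e-02
  5.89150283e-02  8.25554980e-05]
side [[326.6, 206.9], [336.3, 219.7]]
scene [[200.7, 273.5], [172.5, 263.6]]
```

View pics/c4.png

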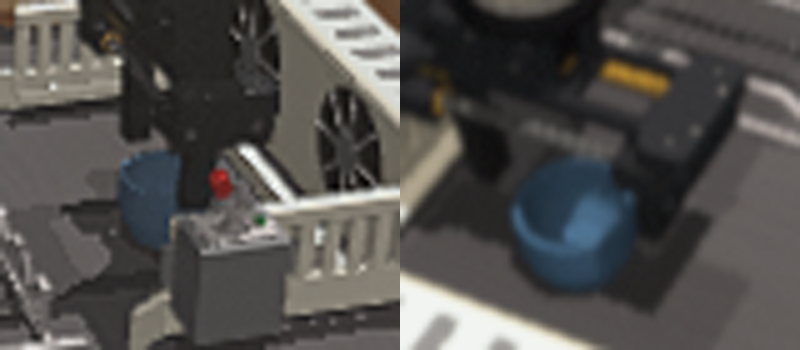

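Both views show the open fingertips (scene (168,256) and (201,267); side (327,198)) sitting about 30 mm higher than the reported TCP. That explains closing above the rim. I'll probe downwards gently, watching the force.

Emit:
servo_tool:
  motion: [0,0,0.15,0,0,0,0,0,0.15,0,0,0,0,0,0.15,0,0,0,0,0,0,0,0,0]

```text
time: 7.78
ee_pos: [0.7083, 0.0083, 0.001]
eef_rot: [-0.0, 0.0, 1.0, 0.0]
ft_force: [0.5, 0.6, -0.1]
width: 0.0876
grip_force: 0.0
```

Emit:
servo_tool:
  motion: [0,0,0,0,0,0,0,0,0,0,0,0,0,0,0,0,0,0,0,0,0,0,0,0]
  gripper: 58
  force: 10

```text
time: 8.28
ee_pos: [0.7089, 0.0082, 0.0018]
eef_rot: [0.0, -0.0, 1.0, -0.0]
ft_force: [0.4, -0.7, 0.2]
width: 0.0641
grip_force: 10.0
```

It grips now at 64.1 mm and 10 N. So the real tips lie about 30–35 mm behind the nominal TCP, and I'll use that offset from here on. Lift and carry to the coaster.

Emit:
servo_tool:
  motion: [0,0,-0.4,0,0,0,0,0,-0.9,0,0,0,0,0,-1,0,0,0,0,0,-1,0,0,0,0,0,-1,0,0,0,0,0,-1,0,0,0,0,0,-0.7,0,0,0,0,0,0,0,0,0]
  force: 20

```text
time: 9.28
ee_pos: [0.7104, 0.0082, 0.1548]
eef_rot: [0.002, -0.0, 1.0, -0.0]
ft_force: [-0.2, 0.3, -0.5]
width: 0.0641
grip_force: 20.0
```

Emit:
servo_tool:
  motion: [0.54,0.94,0,0,0,0,0.54,0.94,0,0,0,0,0.54,0.94,0,0,0,0,0.54,0.94,0,0,0,0,0.54,0.94,0,0,0,0,0.54,0.94,0,0,0,0,0.54,0.94,0,0,0,0,0.54,0.94,0,0,0,0]

```text
time: 10.28
ee_pos: [0.5993, 0.1982, 0.1516]
eef_rot: [-0.0, -0.0, 1.0, 0.0]
ft_force: [0.7, -0.1, -1.8]
width: 0.0638
grip_force: 20.0
```

Emit:
servo_tool:
  motion: [0.54,0.94,0,0,0,0,0.54,0.94,0,0,0,0,0.54,0.94,0,0,0,0,0.54,0.94,0,0,0,0,0.54,0.94,0,0,0,0,0.54,0.94,0,0,0,0,0.54,0.7,0,0,0,0,0,0,0,0,0,0]

```text
time: 11.28
ee_pos: [0.5046, 0.3562, 0.1516]
eef_rot: [-0.0, -0.001, 1.0, -0.0]
ft_force: [0.0, -0.6, -1.9]
width: 0.0638
grip_force: 20.0
```

Run:
```python
from h import *
T=tool(); print(T[:3,3].round(4),robot.get_state()['width'])
im,C=snap('wrist','w5')
for nm,lo,hi,z in(('coaster',(8,90,80),(20,255,255),.006),('bowl',(95,80,40),(125,255,255),None)):
    for c in blobs(im,lo,hi,300)[:3]:
        u,r=cv2.minEnclosingCircle(c); print(nm,u,r,cv2.boundingRect(c),ray(C,u,.006)[0].round(4))
for n,roi in (('scene',(250,150,420,300)),('side',(200,80,340,200))):
    im,C=snap(n,'p5'+n)
    for c in blobs(im,(95,80,40),(125,255,255),40,roi)[:1]: u,r=cv2.minEnclosingCircle(c); print(n,u,r,cv2.boundingRect(c))
    print(proj(C,[T[:3,3]+[0,0,-.00+.022]]))
```

```text
[0.5046 0.3562 0.1516] 0.06381126364670227
coaster (345.0165710449219, 345.0) 166.09194946289062 (179, 311, 333, 41) [0.7617 0.482  0.006 ]
coaster (261.75543212890625, 164.0) 46.63227844238281 (216, 118, 93, 78) [0.4996 0.3618 0.006 ]
coaster (403.296875, 141.109375) 40.49824905395508 (388, 103, 30, 78) [0.4728 0.5224 0.006 ]
bowl (257.5552062988281, 243.820556640625) 60.869773864746094 (197, 183, 122, 98) [0.6024 0.3571 0.006 ]
scene (339.16534423828125, 208.56101989746094) 14.069802284240723 (328, 197, 26, 26)
[[339.30745198 211.03945434]]
[[251.13151664 139.7587723 ]]
```

The bowl is held (1.9 N on the wrist) and the coaster is at about (0.502, 0.361). I'll lower it to touch and release.

Emit:
servo_tool:
  motion: [0.1,0.2,1,0,0,0,0,0,1,0,0,0,0,0,1,0,0,0,0,0,1,0,0,0,0,0,1,0,0,0,0,0,0.5,0,0,0,0,0,0.15,0,0,0,0,0,0.08,0,0,0]

```text
time: 12.42
ee_pos: [0.5046, 0.3599, 0.009]
eef_rot: [0.001, 0.0, 1.0, 0.0]
ft_force: [0.4, -0.6, -1.7]
width: 0.0639
grip_force: 20.0
```

Emit:
servo_tool:
  motion: [0,0,0,0,0,0,0,0,0,0,0,0]

```text
time: 12.68
ee_pos: [0.5043, 0.3602, 0.0093]
eef_rot: [0.001, -0.0, 1.0, 0.0]
ft_force: [-0.5, 0.2, -1.4]
width: 0.0639
grip_force: 20.0
```

Emit:
servo_tool:
  motion: [0,0,0,0,0,0,0,0,0,0,0,0,0,0,0,0,0,0,0,0,-0.5,0,0,0,0,0,-1,0,0,0,0,0,-1,0,0,0,0,0,-1,0,0,0,0,0,-1,0,0,0]
  gripper: 88

```text
time: 13.68
ee_pos: [0.504, 0.3599, 0.1228]
eef_rot: [0.0, 0.0, 1.0, 0.0]
ft_force: [0.1, -0.5, -1.2]
width: 0.0877
grip_force: 0.0
```

Run:
```python
from h import *
T=tool(); print(T[:3,3].round(4))
for n in ('wrist','scene'):
    im,C=snap(n,'p6'+n)
    for c in blobs(im,(95,80,40),(125,255,255),40,(310,200,360,290) if n=='scene' else (150,60,380,280))[:1]:
        u,r=cv2.minEnclosingCircle(c); print(n,u,r,cv2.boundingRect(c),ray(C,u,.054)[0].round(4))
    print(proj(C,[[.503,.361,.054],[.471,.361,.054],[.535,.361,.054],[.503,.361,.006]]).round(1).tolist())
im,C=snap('side','s6');
```

```text
[0.504  0.3599 0.1228]
wrist (257.89508056640625, 185.41339111328125) 34.11749267578125 (225, 152, 66, 68) [0.5028 0.361  0.054 ]
[[257.9, 185.6], [257.9, 150.6], [257.9, 218.2], [257.8, 173.1]]
scene (333.3333435058594, 247.3333282470703) 12.13360595703125 (323, 236, 23, 24) [0.5192 0.3607 0.054 ]
[[334.9, 243.3], [337.6, 235.4], [332.0, 251.5], [332.5, 254.8]]
```

The bowl stands on the coaster at (0.503, 0.361). On to the drainer: turn back +90° while rising, then travel to hover near it.

Emit:
servo_tool:
  motion: [0,0,-0.55,0,0,1,0,0,-0.55,0,0,1,0,0,-0.55,0,0,1,0,0,-0.55,0,0,1,0,0,-0.55,0,0,1,0,0,-0.55,0,0,1,0,0,-0.55,0,0,1,0,0,-0.55,0,0,1]

```text
time: 14.82
ee_pos: [0.503, 0.3593, 0.2295]
eef_rot: [-0.001, 0.532, 0.847, -0.001]
ft_force: [-0.3, -0.1, -0.5]
width: 0.0883
grip_force: 0.0
```

Emit:
servo_tool:
  motion: [0,0,-0.55,0,0,1,0,0,-0.55,0,0,1,0,0,-0.55,0,0,1,0,0,0,0,0,0.25,-1,0,0,0,0,0,-1,0,0,0,0,0,-1,0,0,0,0,0,-1,0,0,0,0,0]

```text
time: 15.82
ee_pos: [0.5032, 0.2571, 0.2714]
eef_rot: [-0.0, 0.707, 0.707, -0.001]
ft_force: [-1.0, 0.5, 0.4]
width: 0.088
grip_force: 0.0
```

Emit:
servo_tool:
  motion: [-1,0,0,0,0,0,-1,0,0,0,0,0,-1,0,0,0,0,0,-1,0,0,0,0,0,-1,0,0,0,0,0,-1,0,0,0,0,0,-1,0,0,0,0,0,-1,0,0,0,0,0]

```text
time: 16.82
ee_pos: [0.5026, 0.0574, 0.2714]
eef_rot: [-0.0, 0.707, 0.707, -0.0]
ft_force: [0.3, -0.1, -0.8]
width: 0.0882
grip_force: 0.0
```

Emit:
servo_tool:
  motion: [-1,-0.1,0,0,0,0,-1,-0.1,0,0,0,0,-1,-0.1,0,0,0,0,-1,-0.1,0,0,0,0,-1,-0.1,0,0,0,0,-1,-0.1,0,0,0,0,-1,-0.1,0,0,0,0,-1,-0.1,0,0,0,0]

```text
time: 17.82
ee_pos: [0.482, -0.142, 0.2715]
eef_rot: [-0.0, 0.707, 0.707, -0.0]
ft_force: [0.5, 0.1, -0.4]
width: 0.0881
grip_force: 0.0
```

Emit:
servo_tool:
  motion: [-1,-0.1,0,0,0,0,-1,-0.1,0,0,0,0,-1,-0.1,0,0,0,0,-0.8,-0.1,0,0,0,0,0,0,0,0,0,0]

```text
time: 18.45
ee_pos: [0.4727, -0.2366, 0.2717]
eef_rot: [-0.0, 0.708, 0.706, -0.0]
ft_force: [-0.3, 0.3, -0.4]
width: 0.0878
grip_force: 0.0
```

```bash
cat > pins.py <<'E'
from h import *
import sys
T=tool(); print(T.round(4).tolist())
im,C=snap('wrist',sys.argv[1])
for c in blobs(im,(8,60,110),(22,200,255),250):
    b=cv2.boxPoints(cv2.minAreaRect(c)); w=cv2.minAreaRect(c)[1]
    e=sorted([(b[i]+b[(i+1)%4])/2 for i in range(4)],key=lambda p:-np.linalg.norm(p-b.mean(0)))[:2]
    P=ray(C,np.array(e),.045); d=P[0]-P[1]; d*=np.sign(d[1]); print(b.mean(0).round(),np.round(w),'mid',P.mean(0)[:2].round(4),'len',np.linalg.norm(d).round(4),'ang',np.degrees(np.arctan2(d[1],d[0])).round(1))
E
python3 pins.py w7
```

```text
[[0.0024, 1.0, -0.0006, 0.4727], [1.0, -0.0024, 0.0003, -0.2366], [0.0003, -0.0006, -1.0, 0.2717], [0.0, 0.0, 0.0, 1.0]]
[307. 331.] [ 40. 178.] mid [ 0.5581 -0.544 ] len 0.3105 ang 179.8
[331. 223.] [16. 93.] mid [ 0.5862 -0.344 ] len 0.1551 ang 86.7
[186. 216.] [94. 15.] mid [ 0.3636 -0.3318] len 0.1553 ang 85.8
[259. 222.] [16. 93.] mid [ 0.4739 -0.3413] len 0.1556 ang 87.0
[223. 222.] [14. 93.] mid [ 0.4186 -0.3426] len 0.156 ang 86.4
[ 60. 295.] [13. 54.] mid [ 0.141  -0.4713] len 0.1107 ang 69.7
```

View pics/w7.png

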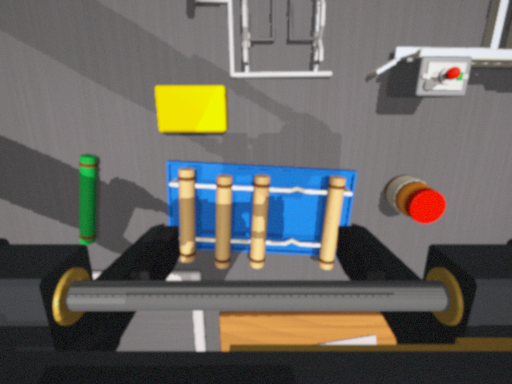

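Four pins are in view, at pixels (186,216), (223,222), (259,222) and (331,223), and the green look-alike is at (88,200). To find where the tips really are at narrow openings, I difference side-camera frames taken before and after closing the fingers.

```bash
python3 -c "
from h import *
snap('side','d88'); snap('scene','e88')"
```

Emit:
servo_tool:
  motion: [0,0,0,0,0,0.41,0,0,0,0,0,0,0,0,0,0,0,0,0,0,0,0,0,0,0,0,0,0,0,0,0,0,0,0,0,0]
  gripper: 40
  force: 15

```text
time: 19.35
ee_pos: [0.4737, -0.2352, 0.2721]
eef_rot: [-0.0, 0.727, 0.687, -0.0]
ft_force: [0.3, -0.9, -0.7]
width: 0.0404
grip_force: 0.0
```

Run:
```python
from h import *
T=tool(); print(T[:3,3].round(4),robot.get_state()['width'])
out=[]
for n,o in(('side','d88'),('scene','e88')):
    im,C=snap(n,n+'40'); old=cv2.imread(f'pics/{o}.png')
    d=cv2.absdiff(im,old).max(2); m=(d>35).astype(np.uint8)
    p=proj(C,[T[:3,3]]+[T[:3,3]+T[:3,1]*s*w+[0,0,h] for w in(.02,.044) for s in(-1,1) for h in(0,.035)]).round(1)
    print(n,'TCP',p[0],'w20 tip0/35:',p[1:5].tolist(),'w44:',p[5:].tolist())
    u,v=p[0].astype(int); 
    for c in sorted(cv2.findContours(m[v-60:v+30,u-60:u+60].copy(),cv2.RETR_EXTERNAL,cv2.CHAIN_APPROX_NONE)[0],key=cv2.contourArea)[-5:]:
        c=c[:,0]+[u-60,v-60]; lo=c[c[:,1].argmax()]; print('  blob',len(c),'x',c[:,0].min(),c[:,0].max(),'y',c[:,1].min(),c[:,1].max(),'lowest at',lo)
    out.append(cv2.resize(im[v-50:v+30,u-40:u+40],(400,400),interpolation=cv2.INTER_CUBIC))
cv2.imwrite('pics/c8.png',np.hstack(out))
```

```text
[ 0.4737 -0.2352  0.2721] 0.04035337863236681
side TCP [289.6 186.6] w20 tip0/35: [[282.0, 187.4], [282.2, 175.2], [297.1, 185.9], [297.5, 173.7]] w44: [[272.9, 188.3], [273.0, 176.0], [306.1, 185.0], [306.6, 172.9]]
  blob 38 x 297 308 y 141 146 lowest at [300 146]
  blob 51 x 263 283 y 144 149 lowest at [263 149]
  blob 39 x 276 283 y 160 176 lowest at [280 176]
  blob 37 x 266 274 y 163 177 lowest at [270 177]
  blob 123 x 297 323 y 141 174 lowest at [299 174]
scene TCP [144.1 126.2] w20 tip0/35: [[148.4, 123.0], [146.2, 112.2], [139.7, 129.4], [137.2, 118.4]] w44: [[153.5, 119.4], [151.4, 108.7], [134.2, 133.3], [131.5, 122.3]]
  blob 19 x 151 156 y 80 88 lowest at [155  88]
  blob 41 x 128 139 y 91 100 lowest at [131 100]
  blob 35 x 131 139 y 103 119 lowest at [136 119]
  blob 40 x 122 134 y 107 123 lowest at [131 123]
  blob 90 x 141 156 y 90 111 lowest at [146 111]
```

View pics/c8.png

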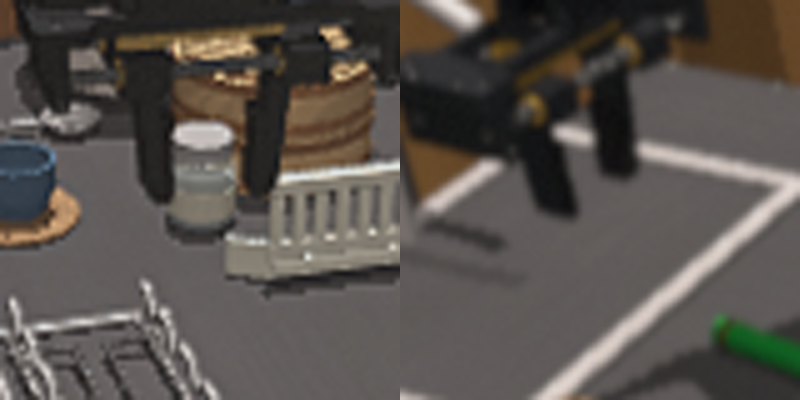

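The tips at 40 mm opening fall where a 35 mm offset predicts (side rows 174–176). So the grasp point sits at reported z + 0.053, and for a pin in the drainer I command z ≈ −0.012. First pin: the third one, at (0.474, −0.340).

Emit:
servo_tool:
  motion: [-0.84,0.05,1,0,0,0,-0.84,0.05,1,0,0,0,-0.84,0.05,1,0,0,0,-0.84,0.05,1,0,0,0,-0.84,0.05,1,0,0,0,0,0,1,0,0,0,0,0,1,0,0,0,0,0,0.5,0,0,0]

```text
time: 20.45
ee_pos: [0.4731, -0.3399, 0.0829]
eef_rot: [-0.001, 0.727, 0.687, -0.0]
ft_force: [-0.8, -0.3, 0.6]
width: 0.0402
grip_force: 0.0
```

Emit:
servo_tool:
  motion: [0,0,0.8,0,0,0,0,0,0.8,0,0,0,0,0,0.8,0,0,0,0,0,0.7,0,0,0,0,0,0.5,0,0,0,0,0,0.26,0,0,0,0,0,0,0,0,0]

```text
time: 21.32
ee_pos: [0.4738, -0.3404, -0.0123]
eef_rot: [-0.0, 0.727, 0.687, -0.0]
ft_force: [-0.3, 0.1, 0.2]
width: 0.0399
grip_force: 0.0
```

Emit:
servo_tool:
  motion: [0,0,0,0,0,0,0,0,0,0,0,0,0,0,0,0,0,0,0,0,0,0,0,0]
  gripper: 15
  force: 15

```text
time: 21.82
ee_pos: [0.4745, -0.3409, -0.0112]
eef_rot: [0.001, 0.727, 0.687, 0.0]
ft_force: [0.0, -0.1, 3.2]
width: 0.0235
grip_force: 15.0
```

Gripped at 23.5 mm. I'll lift and turn, then check from the fixed cameras that the rack has not been knocked (handle baselines: scene (240,196), side (249,211)).

Emit:
servo_tool:
  motion: [0,0,-0.5,0,0,0,0,0,-1,0,0,0,0,0,-1,0,0,0,0,0,-1,0,0,0,0,0,-0.5,0,0,1,0,0,-0.5,0,0,1,0,0,-0.5,0,0,1,0,0,-0.5,0,0,1]

```text
time: 22.82
ee_pos: [0.4738, -0.3402, 0.1265]
eef_rot: [-0.0, 0.889, 0.458, -0.0]
ft_force: [0.5, -0.3, -0.7]
width: 0.0229
grip_force: 15.0
```

Emit:
servo_tool:
  motion: [0,0,0,0,0,1,0,0,0,0,0,1,0,0,0,0,0,1,0,0,0,0,0,1,0,0,0,0,0,1,0,0,0,0,0,1,0,0,0,0,0,0.95,0,0,0,0,0,0]

```text
time: 23.82
ee_pos: [0.4738, -0.3403, 0.126]
eef_rot: [0.0, 1.0, -0.007, 0.0]
ft_force: [0.5, 0.4, 0.5]
width: 0.0238
grip_force: 15.0
```

```bash
cat > rk.py <<'E'
from h import *
s=robot.get_state(); print(s['ee_pos'].round(4) if hasattr(s['ee_pos'],'round') else s['ee_pos'],s['width'],s['grip_force'])
T=tool(); print('toolx ang',np.degrees(np.arctan2(T[1,0],T[0,0])).round(2))
for n,roi in(('scene',(200,170,290,235)),('side',(225,180,275,245))):
    im,C=snap(n,'rk'+n)
    b=blobs(im,(0,150,80),(6,255,255),20,roi)
    if b: r=cv2.minAreaRect(b[0]); print(n,np.round(r[0],1),np.round(r[1],1),cv2.contourArea(b[0]),ray(C,r[0],.052)[0,:2].round(4))
E
python3 rk.py
```

```text
[ 0.4738 -0.3403  0.126 ] 0.02378672015355074 14.984489469788969
toolx ang -0.8
scene [239.8 188.4] [31.3  4.6] 109.0 [0.3841 0.0219]
side [239.7 214.2] [19.9  3. ] 39.0 [0.3863 0.0183]
```

The rack has been knocked: its handle went from about (0.42, 0.04) to about (0.386, 0.020). I'll carry the pin above it and re-measure with the wrist camera.

Emit:
servo_tool:
  motion: [0,-1,-0.3,0,0,0,0,-1,-0.3,0,0,0,0,-1,-0.3,0,0,0,0,-1,-0.3,0,0,0,0,-1,-0.3,0,0,0,0,-1,-0.3,0,0,0,0,-1,-0.3,0,0,0,0,-1,-0.3,0,0,0]

```text
time: 24.92
ee_pos: [0.4766, -0.138, 0.1865]
eef_rot: [-0.0, 1.0, -0.007, 0.0]
ft_force: [0.2, -0.6, -0.8]
width: 0.0238
grip_force: 15.0
```

Emit:
servo_tool:
  motion: [0,-1,-0.3,0,0,0,0,-1,-0.3,0,0,0,0,-1,-0.3,0,0,0,0,-1,-0.3,0,0,0,0,-1,-0.3,0,0,0,0,0,0,0,0,0,0,0,0,0,0,0]

```text
time: 25.8
ee_pos: [0.4785, -0.0151, 0.2232]
eef_rot: [0.0, 1.0, -0.007, 0.0]
ft_force: [0.4, -0.5, -1.1]
width: 0.0236
grip_force: 15.0
```

Run:
```python
from h import *
im,C=snap('wrist','w9'); np.save('C9.npy',C[1]); print(tool()[:3,3].round(4))
cv2.imwrite('pics/w9b.png',cv2.resize(im,(800,600),interpolation=cv2.INTER_CUBIC))
b=blobs(im,(0,150,80),(6,255,255),20)
for c in b: r=cv2.minAreaRect(c); print(r, [ray(C,p,.055)[0,:2].round(4).tolist() for p in cv2.boxPoints(r)])
```

```text
[ 0.4784 -0.0155  0.223 ]
((200.5, 233.0), (8.0, 17.0), 90.0) [[0.3928, 0.0743], [0.3925, 0.0517], [0.3808, 0.0524], [0.3812, 0.0752]]
```

View pics/w9b.png

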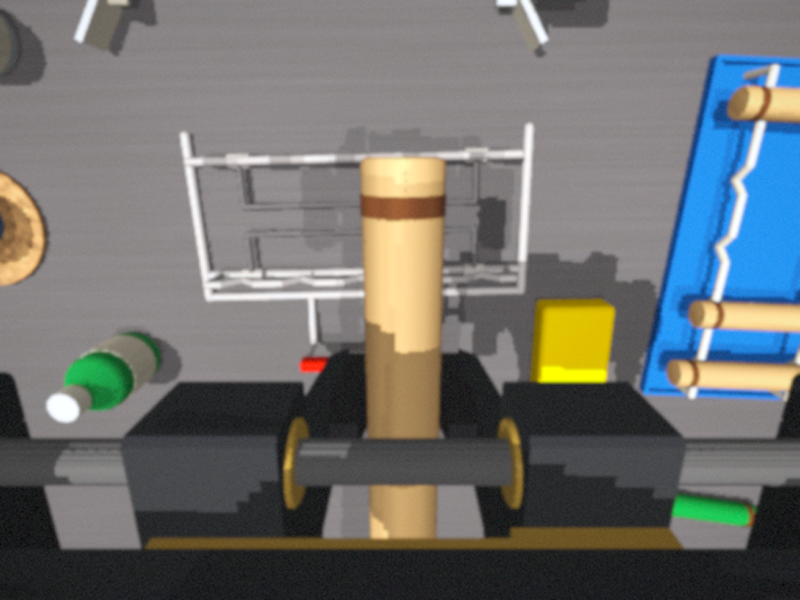

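The 800x600 view shows the rack squarely: left rod (208,298)–(185,133), right rod (522,291)–(530,125), handle end at (313,365). The pin is held level along x.

Run:
```python
from h import *
C=(np.array(robot.camera_info('wrist')['K']),np.load('C9.npy'))
P=lambda p,z: ray(C,np.array(p)/1.5625-0.18,z)[0,:2]
lf,lr,rf,rr=[P(p,.005) for p in((208,296),(185,133),(522,290),(530,125))]
print(lf,lr,rf,rr); c=(lf+lr+rf+rr)/4
fx=(lr+rr-lf-rf)/2; fy=(lf+lr-rf-rr)/2
print('rack ctr',c.round(4),'len',np.linalg.norm(fx),'wid',np.linalg.norm(fy),'yaw',np.degrees(np.arctan2(fx[1],fx[0])),np.degrees(np.arctan2(fy[1],fy[0]))-90, 'handle L end exp',P((302,365),.055))
```

```text
[0.43429065 0.16800432] [0.57747573 0.16753388] [ 0.43591438 -0.12429062] [ 0.57963999 -0.12213821]
rack ctr [0.5068 0.0223] len 0.143457806240025 wid 0.29098967758034705 yaw 0.33588196712257407 0.3729303631358647 handle L end exp [0.38639137 0.07330711]
```

Rack is at (0.507, 0.022), yaw +0.35°. I'll lower this pin into the middle dip.

Emit:
servo_tool:
  motion: [0.55,-0.75,0.5,0,0,-0.14,0.55,-0.75,0.5,0,0,0,0,0,1,0,0,0,0,0,1,0,0,0,0,0,1,0,0,0,0,0,1,0,0,0,0,0,1,0,0,0,0,0,1,0,0,0]

```text
time: 26.85
ee_pos: [0.5063, 0.021, 0.047]
eef_rot: [0.0, 1.0, 0.002, -0.0]
ft_force: [0.0, -0.6, -0.9]
width: 0.0234
grip_force: 15.0
```

Emit:
servo_tool:
  motion: [0,0,0.8,0,0,0,0,0,0.6,0,0,0,0,0,0.4,0,0,0,0,0,0.2,0,0,0,0,0,0,0,0,0]

```text
time: 27.48
ee_pos: [0.5068, 0.0218, -0.0019]
eef_rot: [0.0, 1.0, 0.002, 0.0]
ft_force: [-0.5, 0.2, -0.8]
width: 0.0234
grip_force: 15.0
```

Emit:
servo_tool:
  motion: [0,0,0.12,0,0,0,0,0,0.08,0,0,0,0,0,0,0,0,0]

```text
time: 27.85
ee_pos: [0.5068, 0.0219, -0.0068]
eef_rot: [0.0, 1.0, 0.002, 0.0]
ft_force: [0.4, -0.1, -0.2]
width: 0.0235
grip_force: 15.0
```

Emit:
servo_tool:
  motion: [0,0,0.04,0,0,0,0,0,0,0,0,0,0,0,0,0,0,0]
  gripper: 40

```text
time: 28.22
ee_pos: [0.5068, 0.0219, -0.0078]
eef_rot: [-0.0, 1.0, 0.002, 0.0]
ft_force: [0.4, 0.3, -0.3]
width: 0.04
grip_force: 0.0
```

Emit:
servo_tool:
  motion: [0,0,-0.5,0,0,0,0,0,-1,0,0,0,0,0,-1,0,0,0,0,0,-1,0,0,0,0,0,-0.15,0,0,-1,0,0,-0.15,0,0,-1,0,0,-0.15,0,0,-1,0,0,-0.15,0,0,-1]

```text
time: 29.22
ee_pos: [0.507, 0.0219, 0.0958]
eef_rot: [0.0, 0.96, 0.28, 0.001]
ft_force: [-1.1, 0.1, -0.1]
width: 0.0399
grip_force: 0.0
```

Emit:
servo_tool:
  motion: [0,0,-0.15,0,0,-1,0,0,-0.15,0,0,-1,0,0,-0.15,0,0,-1,0,0,-0.15,0,0,-1,0,0,-0.15,0,0,-1,0,0,-0.15,0,0,-1,0,0,0,0,0,-0.8,-0.97,-0.18,0,0,0,0]

```text
time: 30.22
ee_pos: [0.5014, -0.0015, 0.1183]
eef_rot: [0.0, 0.727, 0.687, 0.001]
ft_force: [-0.2, -0.5, 1.3]
width: 0.0401
grip_force: 0.0
```

Emit:
servo_tool:
  motion: [-0.98,-0.18,0,0,0,0,-0.98,-0.18,0,0,0,0,-0.98,-0.18,0,0,0,0,-0.98,-0.18,0,0,0,0,-0.98,-0.18,0,0,0,0,-0.98,-0.18,0,0,0,0,-0.98,-0.18,0,0,0,0,-0.98,-0.18,0,0,0,0]

```text
time: 31.22
ee_pos: [0.4534, -0.1965, 0.1182]
eef_rot: [0.001, 0.728, 0.686, 0.0]
ft_force: [0.7, -0.5, -0.4]
width: 0.0399
grip_force: 0.0
```

Emit:
servo_tool:
  motion: [-0.98,-0.18,0,0,0,0,-0.98,-0.18,0,0,0,0,-0.98,-0.18,0,0,0,0,-0.98,-0.18,0,0,0,0,-0.98,-0.18,0,0,0,0,-0.98,-0.18,0,0,0,0,0,0,0,0,0,0]

```text
time: 32.1
ee_pos: [0.4177, -0.3423, 0.1181]
eef_rot: [0.001, 0.728, 0.685, 0.0]
ft_force: [-0.5, 0.5, 0.3]
width: 0.04
grip_force: 0.0
```

```bash
cat > chk.py <<'E'
from h import *
import sys
exec(open('rk.py').read())
# pins in the rack seen from scene: wood blobs inside rack area; top line z=.045
im=cv2.imread('pics/rkscene.png'); C=cam('scene')
for c in blobs(im,(8,60,90),(22,220,255),40,(160,185,300,270)):
    b=cv2.boxPoints(cv2.minAreaRect(c)); e=sorted([(b[i]+b[(i+1)%4])/2 for i in range(4)],key=lambda p:-np.linalg.norm(p-b.mean(0)))[:2]
    P=ray(C,np.array(e),.047); print('rackpin',b.mean(0).round(),P.mean(0)[:2].round(4),'len',np.linalg.norm(P[0]-P[1]).round(3),'ang',np.degrees(np.arctan2((P[0]-P[1])[1],(P[0]-P[1])[0])).round(1))
E
python3 chk.py; python3 pins.py w10
```

```text
[ 0.4177 -0.3423  0.1181] 0.04004658601438028 0.0
toolx ang 86.51
scene [239.8 188.4] [31.3  4.6] 109.0 [0.3841 0.0219]
side [239.  212.8] [16.7  3.1] 21.0 [0.386  0.0277]
rackpin [223. 214.] [0.5053 0.0219] len 0.171 ang -180.0
[[0.0594, 0.9982, 0.0003, 0.4178], [0.9982, -0.0594, 0.0002, -0.3406], [0.0003, 0.0003, -1.0, 0.1176], [0.0, 0.0, 0.0, 1.0]]
[440. 170.] [ 31. 162.] mid [ 0.5839 -0.3405] len 0.1488 ang 86.4
[258. 176.] [145.  26.] mid [ 0.4188 -0.3349] len 0.1373 ang 86.6
[197. 162.] [139.  26.] mid [ 0.3644 -0.3184] len 0.128 ang 86.2
[292. 335.] [22. 80.] mid [ 0.4452 -0.5112] len 0.0874 ang 178.5
[472. 332.] [20. 37.] mid [ 0.6413 -0.5196] len 0.0473 ang 86.0
[153. 296.] [10. 54.] mid [ 0.3019 -0.4532] len 0.0674 ang 76.6
```

The first pin is settled at (0.505, 0.022) and the rack is unchanged. Second pin: grip and carry to dip −104.

Emit:
servo_tool:
  motion: [0,0.02,1,0,0,0,0,0.02,1,0,0,0,0,0,1,0,0,0,0,0,1,0,0,0,0,0,0.7,0,0,0,0,0,0.35,0,0,0,0,0,0.14,0,0,0,0,0,0,0,0,0]

```text
time: 33.25
ee_pos: [0.4192, -0.3411, -0.0122]
eef_rot: [0.0, 0.728, 0.686, 0.0]
ft_force: [1.2, 0.0, 0.3]
width: 0.0404
grip_force: 0.0
```

Emit:
servo_tool:
  motion: [0,0,0,0,0,0,0,0,0,0,0,0,0,0,0,0,0,0,0,0,0,0,0,0]
  gripper: 15

```text
time: 33.75
ee_pos: [0.4184, -0.3411, -0.0122]
eef_rot: [-0.0, 0.727, 0.686, -0.0]
ft_force: [-5.4, 0.5, 4.8]
width: 0.0234
grip_force: 15.0
```

Emit:
servo_tool:
  motion: [0,0,-0.5,0,0,0,0,0,-1,0,0,0,0,0,-1,0,0,0,0,0,-1,0,0,0,0,0,-0.15,0,0,1,0,0,-0.15,0,0,1,0,0,-0.15,0,0,1,0,0,-0.15,0,0,1]

```text
time: 34.75
ee_pos: [0.4194, -0.3408, 0.0906]
eef_rot: [0.0, 0.89, 0.457, 0.001]
ft_force: [0.0, -0.7, -0.1]
width: 0.0238
grip_force: 15.0
```

Emit:
servo_tool:
  motion: [0,0,-0.15,0,0,1,0,0,-0.15,0,0,1,0,0,-0.15,0,0,1,0,0,-0.15,0,0,1,0,0,-0.15,0,0,1,0,0,-0.15,0,0,1,0,0,0,0,0,0.8,0.33,-0.94,0,0,0,0]

```text
time: 35.75
ee_pos: [0.4276, -0.3181, 0.1132]
eef_rot: [0.0, 1.0, 0.001, 0.001]
ft_force: [-0.6, 1.1, -0.6]
width: 0.0231
grip_force: 15.0
```

Emit:
servo_tool:
  motion: [0.33,-0.94,0,0,0,0,0.33,-0.94,0,0,0,0,0.33,-0.94,0,0,0,0,0.33,-0.94,0,0,0,0,0.33,-0.94,0,0,0,0,0.33,-0.94,0,0,0,0,0.33,-0.94,0,0,0,0,0.33,-0.94,0,0,0,0]

```text
time: 36.75
ee_pos: [0.493, -0.1279, 0.113]
eef_rot: [-0.0, 1.0, 0.002, 0.001]
ft_force: [0.6, 0.6, -0.6]
width: 0.0234
grip_force: 15.0
```

Emit:
servo_tool:
  motion: [0.33,-0.94,0,0,0,0,0.33,-0.94,0,0,0,0,0,0,0,0,0,0,0,0,0,0,0,0]

```text
time: 37.25
ee_pos: [0.5085, -0.0821, 0.1126]
eef_rot: [0.0, 1.0, 0.002, 0.0]
ft_force: [0.3, -0.7, 0.3]
width: 0.0235
grip_force: 15.0
```

Emit:
servo_tool:
  motion: [0,0,1,0,0,0,0,0,1,0,0,0,0,0,1,0,0,0,0,0,0.8,0,0,0,0,0,0.5,0,0,0,0,0,0.3,0,0,0,0,0,0.15,0,0,0,0,0,0.05,0,0,0]

```text
time: 38.25
ee_pos: [0.5089, -0.0821, -0.0073]
eef_rot: [0.0, 1.0, 0.002, 0.0]
ft_force: [-0.2, -0.4, 0.2]
width: 0.0238
grip_force: 15.0
```

Emit:
servo_tool:
  motion: [0,0,0,0,0,0,0,0,0,0,0,0]

```text
time: 38.5
ee_pos: [0.5089, -0.082, -0.0072]
eef_rot: [0.0, 1.0, 0.002, 0.0]
ft_force: [-0.0, 0.6, -0.2]
width: 0.0233
grip_force: 15.0
```

Emit:
servo_tool:
  motion: [0,0,0,0,0,0,0,0,0,0,0,0,0,0,0,0,0,0]
  gripper: 40

```text
time: 38.88
ee_pos: [0.5085, -0.082, -0.0075]
eef_rot: [0.0, 1.0, 0.002, 0.0]
ft_force: [0.2, 0.4, 0.3]
width: 0.04
grip_force: 0.0
```

Emit:
servo_tool:
  motion: [0,0,-0.5,0,0,0,0,0,-1,0,0,0,0,0,-1,0,0,0,0,0,-1,0,0,0,0,0,-0.15,0,0,-1,0,0,-0.15,0,0,-1,0,0,-0.15,0,0,-1,0,0,-0.15,0,0,-1]

```text
time: 39.88
ee_pos: [0.5088, -0.082, 0.096]
eef_rot: [0.0, 0.96, 0.28, 0.001]
ft_force: [0.4, -0.2, -0.2]
width: 0.04
grip_force: 0.0
```

Emit:
servo_tool:
  motion: [0,0,-0.15,0,0,-1,0,0,-0.15,0,0,-1,0,0,-0.15,0,0,-1,0,0,-0.15,0,0,-1,0,0,-0.15,0,0,-1,0,0,-0.15,0,0,-1,0,0,0,0,0,-0.8,-0.93,-0.47,0,0,0,0]

```text
time: 40.88
ee_pos: [0.4961, -0.1041, 0.1185]
eef_rot: [0.001, 0.727, 0.687, 0.001]
ft_force: [0.2, -0.3, -0.3]
width: 0.0402
grip_force: 0.0
```

Emit:
servo_tool:
  motion: [-0.93,-0.47,0,0,0,0,-0.93,-0.47,0,0,0,0,-0.93,-0.47,0,0,0,0,-0.93,-0.47,0,0,0,0,-0.93,-0.47,0,0,0,0,-0.93,-0.47,0,0,0,0,-0.93,-0.47,0,0,0,0,-0.93,-0.47,0,0,0,0]

```text
time: 41.88
ee_pos: [0.3903, -0.2856, 0.1184]
eef_rot: [0.001, 0.728, 0.686, 0.0]
ft_force: [-0.2, 0.8, -0.6]
width: 0.04
grip_force: 0.0
```

Emit:
servo_tool:
  motion: [-0.95,-0.47,0,0,0,0,-0.93,-0.47,0,0,0,0,0,0,0,0,0,0,0,0,0,0,0,0]

```text
time: 42.38
ee_pos: [0.3646, -0.3299, 0.1178]
eef_rot: [0.0, 0.728, 0.686, 0.0]
ft_force: [-0.0, -0.1, 0.2]
width: 0.04
grip_force: 0.0
```

```bash
python3 chk.py; python3 pins.py w11
```

```text
[ 0.3646 -0.3299  0.1178] 0.04001562844920201 0.0
toolx ang 86.61
scene [239.8 188.4] [31.3  4.6] 109.0 [0.3841 0.0219]
rackpin [223. 214.] [0.5047 0.0219] len 0.17 ang -180.0
rackpin [192. 206.] [ 0.5077 -0.0814] len 0.17 ang 179.8
[[0.058, 0.9983, 0.0003, 0.3647], [0.9983, -0.058, 0.0001, -0.3295], [0.0002, 0.0002, -1.0, 0.1176], [0.0, 0.0, 0.0, 1.0]]
[497. 184.] [ 30. 161.] mid [ 0.5851 -0.3455] len 0.151 ang 86.8
[256. 176.] [145.  25.] mid [ 0.3634 -0.3238] len 0.1373 ang 86.5
[314. 338.] [13. 36.] mid [ 0.4167 -0.5063] len 0.0395 ang 176.6
[471. 338.] [25. 20.] mid [ 0.5888 -0.5168] len 0.0347 ang 98.6
```

Emit:
servo_tool:
  motion: [0,0,1,0,0,0,0,0,1,0,0,0,0,0,1,0,0,0,0,0,1,0,0,0,0,0,0.7,0,0,0,0,0,0.35,0,0,0,0,0,0.14,0,0,0,0,0,0,0,0,0]

```text
time: 43.52
ee_pos: [0.3648, -0.3305, -0.012]
eef_rot: [0.0, 0.728, 0.686, 0.0]
ft_force: [0.6, 0.3, 0.1]
width: 0.0402
grip_force: 0.0
```

Emit:
servo_tool:
  motion: [0,0,0,0,0,0,0,0,0,0,0,0,0,0,0,0,0,0,0,0,0,0,0,0]
  gripper: 15

```text
time: 44.02
ee_pos: [0.3629, -0.3303, -0.012]
eef_rot: [-0.001, 0.727, 0.686, -0.001]
ft_force: [-6.0, -0.8, 4.4]
width: 0.0232
grip_force: 15.0
```

Emit:
servo_tool:
  motion: [0,0,-0.5,0,0,0,0,0,-1,0,0,0,0,0,-1,0,0,0,0,0,-1,0,0,0,0,0,-0.15,0,0,1,0,0,-0.15,0,0,1,0,0,-0.15,0,0,1,0,0,-0.15,0,0,1]

```text
time: 45.02
ee_pos: [0.3649, -0.3305, 0.0913]
eef_rot: [0.001, 0.89, 0.457, 0.0]
ft_force: [0.4, 0.2, -1.2]
width: 0.0237
grip_force: 15.0
```

Emit:
servo_tool:
  motion: [0,0,-0.15,0,0,1,0,0,-0.15,0,0,1,0,0,-0.15,0,0,1,0,0,-0.15,0,0,1,0,0,-0.15,0,0,1,0,0,-0.15,0,0,1,0,0,0,0,0,0.8,0.3,-0.96,0,0,0,0]

```text
time: 46.02
ee_pos: [0.3725, -0.3073, 0.114]
eef_rot: [0.001, 1.0, 0.001, 0.001]
ft_force: [0.4, 1.1, -1.1]
width: 0.0233
grip_force: 15.0
```

Emit:
servo_tool:
  motion: [0.3,-0.96,0,0,0,0,0.3,-0.96,0,0,0,0,0.3,-0.96,0,0,0,0,0.3,-0.96,0,0,0,0,0.3,-0.96,0,0,0,0,0.3,-0.96,0,0,0,0,0.3,-0.96,0,0,0,0,0.3,-0.96,0,0,0,0]

```text
time: 47.02
ee_pos: [0.4318, -0.1131, 0.1137]
eef_rot: [0.0, 1.0, 0.002, 0.001]
ft_force: [0.4, -0.3, -0.8]
width: 0.0231
grip_force: 15.0
```

Emit:
servo_tool:
  motion: [0.3,-0.96,0,0,0,0,0.3,-0.96,0,0,0,0,0.3,-0.96,0,0,0,0,0.3,-0.96,0,0,0,0,0.3,-0.96,0,0,0,0,0.3,-0.96,0,0,0,0,0.3,-0.96,0,0,0,0,0.3,-0.96,0,0,0,0]

```text
time: 48.02
ee_pos: [0.4909, 0.0794, 0.1137]
eef_rot: [-0.0, 1.0, 0.002, 0.001]
ft_force: [-0.2, 0.3, 0.2]
width: 0.0235
grip_force: 15.0
```

Emit:
servo_tool:
  motion: [0.3,-0.96,0,0,0,0,0.3,-0.96,0,0,0,0,0,0,0,0,0,0,0,0,0,0,0,0]

```text
time: 48.52
ee_pos: [0.5049, 0.1261, 0.113]
eef_rot: [0.0, 1.0, 0.002, 0.0]
ft_force: [1.5, -0.5, -0.5]
width: 0.0236
grip_force: 15.0
```

Emit:
servo_tool:
  motion: [0.03,0,1,0,0,0,0,0,1,0,0,0,0,0,1,0,0,0,0,0,0.8,0,0,0,0,0,0.5,0,0,0,0,0,0.3,0,0,0,0,0,0.15,0,0,0,0,0,0.07,0,0,0]

```text
time: 49.52
ee_pos: [0.5062, 0.1264, -0.0075]
eef_rot: [-0.0, 1.0, 0.002, 0.0]
ft_force: [-1.1, -0.2, 2.9]
width: 0.0235
grip_force: 15.0
```

Emit:
servo_tool:
  motion: [0,0,0,0,0,0,0,0,0,0,0,0]

```text
time: 49.78
ee_pos: [0.5062, 0.1264, -0.0074]
eef_rot: [0.0, 1.0, 0.002, 0.0]
ft_force: [-0.1, -1.8, 1.4]
width: 0.0232
grip_force: 15.0
```

Emit:
servo_tool:
  motion: [0,0,0,0,0,0,0,0,0,0,0,0,0,0,0,0,0,0]
  gripper: 40

```text
time: 50.15
ee_pos: [0.5057, 0.1265, -0.0079]
eef_rot: [-0.0, 1.0, 0.002, 0.0]
ft_force: [-0.2, -0.4, -0.1]
width: 0.0395
grip_force: 0.0
```

Emit:
servo_tool:
  motion: [0,0,-0.5,0,0,0,0,0,-1,0,0,0,0,0,-1,0,0,0,0,0,-1,0,0,0,0,0,-0.15,0,0,-1,0,0,-0.15,0,0,-1,0,0,-0.15,0,0,-1,0,0,-0.15,0,0,-1]

```text
time: 51.15
ee_pos: [0.506, 0.1265, 0.0957]
eef_rot: [0.0, 0.96, 0.28, 0.001]
ft_force: [0.2, -0.8, 0.7]
width: 0.04
grip_force: 0.0
```

Emit:
servo_tool:
  motion: [0,0,-0.15,0,0,-1,0,0,-0.15,0,0,-1,0,0,-0.15,0,0,-1,0,0,-0.15,0,0,-1,0,0,-0.15,0,0,-1,0,0,-0.15,0,0,-1,0,0,0,0,0,-0.8,-0.97,0.23,0,0,0,0]

```text
time: 52.15
ee_pos: [0.5103, 0.1026, 0.1182]
eef_rot: [0.0, 0.727, 0.687, 0.001]
ft_force: [0.1, -0.4, -0.0]
width: 0.0399
grip_force: 0.0
```

Emit:
servo_tool:
  motion: [-0.97,0.23,0,0,0,0,-0.97,0.23,0,0,0,0,-0.97,0.23,0,0,0,0,-0.97,0.23,0,0,0,0,-0.97,0.23,0,0,0,0,-0.97,0.23,0,0,0,0,-0.97,0.23,0,0,0,0,-0.97,0.23,0,0,0,0]

```text
time: 53.15
ee_pos: [0.5449, -0.0954, 0.1181]
eef_rot: [0.0, 0.728, 0.686, 0.0]
ft_force: [0.4, 0.8, -0.1]
width: 0.0402
grip_force: 0.0
```

Emit:
servo_tool:
  motion: [-0.97,0.23,0,0,0,0,-0.97,0.23,0,0,0,0,-0.97,0.23,0,0,0,0,-0.97,0.23,0,0,0,0,-0.97,0.23,0,0,0,0,-0.97,0.23,0,0,0,0,-0.97,0.23,0,0,0,0,-0.97,0.23,0,0,0,0]

```text
time: 54.15
ee_pos: [0.5794, -0.2925, 0.117]
eef_rot: [-0.0, 0.728, 0.686, -0.0]
ft_force: [0.3, 0.9, -0.9]
width: 0.0401
grip_force: 0.0
```

Emit:
servo_tool:
  motion: [-0.97,0.2,0,0,0,0,-0.97,0.2,0,0,0,0,0,0,0,0,0,0,0,0,0,0,0,0]

```text
time: 54.65
ee_pos: [0.5861, -0.3396, 0.1168]
eef_rot: [-0.001, 0.728, 0.686, 0.0]
ft_force: [0.9, 0.2, -0.5]
width: 0.04
grip_force: 0.0
```

```bash
python3 chk.py; python3 pins.py w12
python3 - <<'E'
from h import *
im=cv2.imread('pics/w12.png'); C=cam('wrist')
for c in blobs(im,(0,150,80),(6,255,255),100): u,r=cv2.minEnclosingCircle(c); print('red',u,r,cv2.boundingRect(c),ray(C,u,.08)[0].round(3))
E
```

```text
[ 0.5861 -0.3396  0.1168] 0.039953814394934 0.0
toolx ang 86.62
scene [239.8 188.4] [31.3  4.9] 116.0 [0.3844 0.022 ]
side [239.7 214.2] [19.9  3. ] 39.0 [0.3863 0.0183]
rackpin [255. 223.] [0.5047 0.1258] len 0.171 ang 0.1
rackpin [223. 214.] [0.5045 0.0215] len 0.17 ang -180.0
rackpin [192. 206.] [ 0.5075 -0.0817] len 0.17 ang -179.9
[[0.058, 0.9983, -0.0004, 0.5861], [0.9983, -0.058, 0.0006, -0.339], [0.0005, -0.0005, -1.0, 0.117], [0.0, 0.0, 0.0, 1.0]]
[300. 336.] [ 27. 341.] mid [ 0.6221 -0.5115] len 0.3723 ang 176.6
[258. 186.] [159.  25.] mid [ 0.5869 -0.3449] len 0.1538 ang 86.7
[382. 133.] [38. 67.] mid [ 0.6973 -0.2966] len 0.0558 ang 71.4
[157. 296.] [19. 57.] mid [ 0.4747 -0.4519] len 0.0701 ang 76.7
[359. 296.] [56. 15.] mid [ 0.6849 -0.4645] len 0.0697 ang 100.7
red (410.9130554199219, 141.04347229003906) 36.15207290649414 (376, 110, 71, 65) [ 0.706 -0.299  0.08 ]
```

Three pins are settled. Now the last pin, gripped slightly higher so the gripper body stays clear of the sauce jar at (0.706, −0.299).

Emit:
servo_tool:
  motion: [-0.15,0.02,1,0,0,0,0,0,1,0,0,0,0,0,1,0,0,0,0,0,1,0,0,0,0,0,0.5,0,0,0,0,0,0.3,0,0,0,0,0,0.11,0,0,0,0,0,0,0,0,0]

```text
time: 55.8
ee_pos: [0.5871, -0.3439, -0.0049]
eef_rot: [0.001, 0.728, 0.686, 0.0]
ft_force: [0.1, -0.2, -0.8]
width: 0.0403
grip_force: 0.0
```

Emit:
servo_tool:
  motion: [0,0,0,0,0,0,0,0,0,0,0,0,0,0,0,0,0,0,0,0,0,0,0,0]
  gripper: 15

```text
time: 56.3
ee_pos: [0.5865, -0.3439, -0.0051]
eef_rot: [0.0, 0.728, 0.686, -0.0]
ft_force: [-2.0, -0.2, 3.5]
width: 0.0235
grip_force: 15.0
```

Emit:
servo_tool:
  motion: [0,0,-0.5,0,0,0,0,0,-1,0,0,0,0,0,-1,0,0,0,0,0,-1,0,0,0,0,0,-0.15,0,0,1,0,0,-0.15,0,0,1,0,0,-0.15,0,0,1,0,0,-0.15,0,0,1]

```text
time: 57.3
ee_pos: [0.587, -0.3435, 0.0976]
eef_rot: [0.0, 0.89, 0.457, 0.0]
ft_force: [0.2, -0.2, -1.0]
width: 0.0233
grip_force: 15.0
```

Emit:
servo_tool:
  motion: [0,0,-0.15,0,0,1,0,0,-0.15,0,0,1,0,0,-0.15,0,0,1,0,0,-0.15,0,0,1,0,0,-0.15,0,0,1,0,0,-0.15,0,0,1,0,0,0,0,0,0.8,-0.17,-0.93,0,0,0,0]

```text
time: 58.3
ee_pos: [0.5826, -0.3209, 0.1199]
eef_rot: [0.0, 1.0, 0.002, 0.001]
ft_force: [0.0, 0.8, -0.1]
width: 0.0231
grip_force: 15.0
```

Emit:
servo_tool:
  motion: [-0.17,-0.93,0,0,0,0,-0.17,-0.93,0,0,0,0,-0.17,-0.93,0,0,0,0,-0.17,-0.93,0,0,0,0,-0.17,-0.93,0,0,0,0,-0.17,-0.93,0,0,0,0,-0.17,-0.93,0,0,0,0,-0.17,-0.93,0,0,0,0]

```text
time: 59.3
ee_pos: [0.5471, -0.1331, 0.1194]
eef_rot: [-0.0, 1.0, 0.002, 0.0]
ft_force: [0.6, -0.8, -0.2]
width: 0.0237
grip_force: 15.0
```

Emit:
servo_tool:
  motion: [-0.17,-0.93,0,0,0,0,-0.17,-0.93,0,0,0,0,-0.17,-0.93,0,0,0,0,-0.17,-0.93,0,0,0,0,-0.17,-0.93,0,0,0,0,-0.17,-0.93,0,0,0,0,-0.17,-0.93,0,0,0,0,-0.17,-0.93,0,0,0,0]

```text
time: 60.3
ee_pos: [0.5122, 0.0527, 0.1194]
eef_rot: [-0.0, 1.0, 0.002, 0.0]
ft_force: [0.2, 0.3, -0.2]
width: 0.0236
grip_force: 15.0
```

Emit:
servo_tool:
  motion: [-0.17,-0.9,0,0,0,0,0,0,0,0,0,0,0,0,0,0,0,0]

```text
time: 60.68
ee_pos: [0.5082, 0.0738, 0.1194]
eef_rot: [0.0, 1.0, 0.002, 0.0]
ft_force: [1.3, -0.5, -0.6]
width: 0.0236
grip_force: 15.0
```

Emit:
servo_tool:
  motion: [0,0,1,0,0,0,0,0,1,0,0,0,0,0,1,0,0,0,0,0,0.8,0,0,0,0,0,0.5,0,0,0,0,0,0.3,0,0,0,0,0,0.15,0,0,0,0,0,0.06,0,0,0]

```text
time: 61.68
ee_pos: [0.5088, 0.0738, -0.0006]
eef_rot: [-0.0, 1.0, 0.002, 0.0]
ft_force: [0.2, 0.2, -0.9]
width: 0.0235
grip_force: 15.0
```

Emit:
servo_tool:
  motion: [0,0,0,0,0,0,0,0,0,0,0,0]

```text
time: 61.92
ee_pos: [0.5087, 0.0738, -0.0004]
eef_rot: [-0.0, 1.0, 0.002, 0.0]
ft_force: [-0.2, 0.1, 0.0]
width: 0.0235
grip_force: 15.0
```

Emit:
servo_tool:
  motion: [0,0,0,0,0,0,0,0,0,0,0,0,0,0,0,0,0,0]
  gripper: 40

```text
time: 62.3
ee_pos: [0.5084, 0.0738, -0.0008]
eef_rot: [0.0, 1.0, 0.002, 0.0]
ft_force: [-0.0, 0.3, 0.7]
width: 0.0397
grip_force: 0.0
```

Emit:
servo_tool:
  motion: [0,0,-0.5,0,0,0,0,0,-1,0,0,0,0,0,-1,0,0,0,0,0,-1,0,0,0,0,0,-0.6,0,0,-1,0,0,-0.6,0,0,-1,0,0,-0.6,0,0,-1,0,0,-0.6,0,0,-1]

```text
time: 63.3
ee_pos: [0.5085, 0.0738, 0.1481]
eef_rot: [0.0, 0.96, 0.28, 0.0]
ft_force: [0.5, 0.1, 0.5]
width: 0.0398
grip_force: 0.0
```

Emit:
servo_tool:
  motion: [0,0,-0.6,0,0,-1,0,0,-0.6,0,0,-1,0,0,-0.6,0,0,-1,0,0,-0.6,0,0,-1,0,0,-0.6,0,0,-1,0,0,-0.6,0,0,-1,0,0,-0.6,0,0,-1,0,0,0,0,0,-0.2]

```text
time: 64.3
ee_pos: [0.5093, 0.0739, 0.2538]
eef_rot: [0.001, 0.708, 0.706, 0.001]
ft_force: [0.3, -0.2, -0.2]
width: 0.0399
grip_force: 0.0
```

Emit:
servo_tool:
  motion: [-0.75,0.5,0,0,0,0,-0.75,0.5,0,0,0,0,-0.75,0.5,0,0,0,0,-0.75,0.5,0,0,0,0,0,0,0,0,0,0,0,0,0,0,0,0,0,0,0,0,0,0]

```text
time: 65.18
ee_pos: [0.5578, -0.0009, 0.2516]
eef_rot: [-0.0, 0.708, 0.706, 0.0]
ft_force: [-0.1, 1.0, 0.0]
width: 0.0398
grip_force: 0.0
```

```bash
python3 chk.py
python3 - <<'E'
from h import *
im,C=snap('wrist','w13'); np.save('C13.npy',C[1])
cv2.imwrite('pics/w13b.png',cv2.resize(im,(800,600),interpolation=cv2.INTER_CUBIC))
for c in blobs(im,(0,150,80),(6,255,255),20): r=cv2.minAreaRect(c); print(r,ray(C,r[0],.055)[0].round(4))
E
```

```text
[ 0.5578 -0.0009  0.2516] 0.03976475281647854 0.0
toolx ang 89.86
scene [239.8 188.4] [31.3  4.9] 116.0 [0.3844 0.022 ]
side [239.6 214.3] [19.9  2.8] 37.0 [0.386  0.0182]
rackpin [255. 223.] [0.5049 0.1262] len 0.17 ang -0.3
rackpin [238. 219.] [0.5067 0.0734] len 0.173 ang -179.6
rackpin [223. 214.] [0.5047 0.0219] len 0.17 ang -180.0
rackpin [192. 206.] [ 0.5074 -0.0839] len 0.169 ang -178.3
((127.33000183105469, 142.3100128173828), (82.44864654541016, 10.182336807250977), 81.8698959350586) [0.3871 0.0242 0.055 ]
```

View pics/w13b.png

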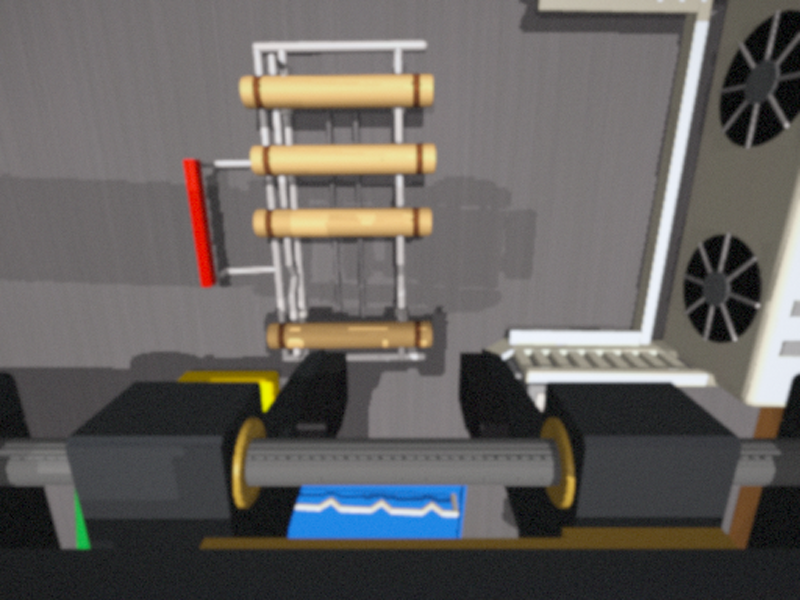

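All four pins lie in dips and the drainer is empty. At 800x600 the right lip runs (510,337)–(648,337), the crossbar (703,20)–(650,335), and the rack's left rod (255,46)–(427,45). I compute the slide alignment from these.

Run:
```python
from h import *
K=np.array(robot.camera_info('wrist')['K']); s=1/1.5625
P=lambda C,p,z: ray((K,C),np.array(p)*s-0.18,z)[0,:2].round(4)
A=np.load('C1.npy'); B=np.load('C13.npy')
for n,p,z in[('lipR0',(510,337),.016),('lipR1',(648,337),.016),('barR',(650,335),.018),('barL',(703,20),.018),('barlft_lo',(692,14),.018),('lipLfront',(540,6),.016),('rodL0',(255,46),.006),('rodL1',(427,45),.006),('rodR1',(425,357),.006),('hT',(192,160),.057),('hB',(207,285),.057)]: print(n,P(B,p,z))
im=cv2.imread('pics/w13.png'); im1=cv2.imread('pics/w1.png')
# white lip bands: brightness profile across y at fixed columns
for nm,I,C,cols,r0,r1,z in(('R13',im,B,(335,360,385,405),200,235,.015),('R1',im1,A,(300,320,340,355),185,215,.015),('L1',im1,A,(310,330,350,370),0,45,.015)):
    for c in cols:
        v=cv2.cvtColor(I,cv2.COLOR_BGR2GRAY)[r0:r1,c].astype(int); e=np.where(v>150)[0]
        if len(e): print(nm,c,e[0]+r0,e[-1]+r0,len(e),ray((K,C),[[c,e[0]+r0],[c,e[-1]+r0]],z)[:,:2].round(4).tolist())
```

```text
lipR0 [ 0.6653 -0.0956]
lipR1 [ 0.8033 -0.096 ]
barR [ 0.8038 -0.0931]
barL [0.8044 0.1833]
barlft_lo [0.7946 0.1876]
lipLfront [0.6707 0.1943]
rodL0 [0.4325 0.1678]
rodL1 [0.5794 0.1682]
rodR1 [ 0.581  -0.1217]
hT [0.3889 0.0746]
hB [ 0.3877 -0.0296]
R13 335 211 231 21 [[0.6787, -0.0885], [0.6812, -0.1226]]
R13 360 211 231 21 [[0.7177, -0.0887], [0.7211, -0.1227]]
R13 385 211 233 19 [[0.7567, -0.0888], [0.7613, -0.1263]]
R13 405 212 229 18 [[0.7881, -0.0905], [0.7923, -0.1194]]
R1 300 192 214 17 [[0.6845, -0.0895], [0.6864, -0.1347]]
R1 320 192 214 14 [[0.7229, -0.0897], [0.7257, -0.1348]]
R1 340 192 214 16 [[0.7612, -0.0898], [0.7649, -0.135]]
R1 355 192 214 18 [[0.7901, -0.0899], [0.7944, -0.1351]]
L1 310 0 27 19 [[0.6871, 0.231], [0.6891, 0.1926]]
L1 330 0 27 15 [[0.719, 0.2311], [0.7218, 0.1926]]
L1 350 0 27 15 [[0.751, 0.2311], [0.7545, 0.1926]]
L1 370 0 27 15 [[0.783, 0.2312], [0.7873, 0.1927]]
```

Estimates: dryer middle line y ≈ 0.052, mouth x ≈ 0.667. Rack at (0.508, 0.023), nearly parallel. Handle at (0.388, 0.0225). I'll grip the handle with the fingers along x, at an opening narrow enough to clear the pin ends.

Emit:
servo_tool:
  motion: [0.13,-0.97,0.5,0,0,0,0.13,-0.97,0.5,0,0,0,0.13,-0.97,0.5,0,0,0,0.13,-0.97,0.5,0,0,0,0.13,-0.97,0.5,0,0,0,0.13,-0.97,0.5,0,0,0,0.13,-0.97,0.5,0,0,0,0,0,0,0,0,0]
  gripper: 24

```text
time: 66.32
ee_pos: [0.3865, 0.0222, 0.1631]
eef_rot: [-0.001, 0.708, 0.706, -0.001]
ft_force: [0.1, 0.2, 0.1]
width: 0.0239
grip_force: 0.0
```

Emit:
servo_tool:
  motion: [0,0,1,0,0,0,0,0,1,0,0,0,0,0,1,0,0,0,0,0,0.5,0,0,0,0,0,0,0,0,0,0,0,0,0,0,0]

```text
time: 67.08
ee_pos: [0.3897, 0.0218, 0.0777]
eef_rot: [0.001, 0.708, 0.706, 0.001]
ft_force: [-0.4, -0.8, -0.0]
width: 0.0243
grip_force: 0.0
```

Run:
```python
from h import *
T=tool(); print(T[:3,3].round(4))
im,C=snap('wrist','w14')
for c in blobs(im,(0,150,80),(6,255,255),40): 
    r=cv2.boundingRect(c); x,y,w,h=r; q=c[:,0]; print(r,'top row pts',q[q[:,1]<=y+3][:,0].min(),q[q[:,1]<=y+3][:,0].max(),ray(C,[q[q[:,1]<=y+3].mean(0)],.057)[0].round(4), cv2.minAreaRect(c)[2], ray(C,cv2.minAreaRect(c)[0],.055)[0].round(4))
```

```text
[0.3897 0.0218 0.0777]
(243, 133, 16, 136) top row pts 244 256 [0.3849 0.0755 0.057 ] 89.14490509033203 [0.3849 0.0257 0.055 ]
```

Emit:
servo_tool:
  motion: [0,-0.12,0.8,0,0,0,0,0,0.8,0,0,0,0,0,0.7,0,0,0,0,0,0.5,0,0,0,0,0,0.3,0,0,0,0,0,0.13,0,0,0,0,0,0,0,0,0]

```text
time: 68.0
ee_pos: [0.3857, 0.0219, -0.004]
eef_rot: [0.0, 0.708, 0.706, 0.0]
ft_force: [-0.5, -0.6, 0.6]
width: 0.0239
grip_force: 0.0
```

Emit:
servo_tool:
  motion: [0,0,0,0,0,0,0,0,0,0,0,0,0,0,0,0,0,0,0,0,0,0,0,0]
  gripper: 4
  force: 40

```text
time: 68.5
ee_pos: [0.3854, 0.0219, -0.0039]
eef_rot: [0.0, 0.708, 0.706, -0.0]
ft_force: [-2.1, 1.0, 4.2]
width: 0.0094
grip_force: 40.0
```

```bash
python3 chk.py
```

```text
[ 0.3854  0.0219 -0.0039] 0.009400675778733101 39.993426874279976
toolx ang 89.85
scene [248.1 190.8] [13.9  5.4] 54.0 [0.3854 0.0516]
side [239.8 214.8] [18.4  2.7] 22.0 [0.386  0.0149]
rackpin [255. 223.] [0.5046 0.1256] len 0.172 ang -179.1
rackpin [238. 219.] [0.5079 0.0735] len 0.17 ang -179.8
rackpin [192. 206.] [ 0.5077 -0.0814] len 0.17 ang 179.8
rackpin [222. 215.] [0.508  0.0213] len 0.166 ang -179.3
```

Gripped (9.4 mm, 40 N). I'll slide sideways and slightly forward to line up with the dryer's middle line.

Emit:
servo_tool:
  motion: [0.08,0.1,0,0,0,0,0.16,0.2,0,0,0,0,0.16,0.2,0,0,0,0,0.16,0.2,0,0,0,0,0.16,0.2,0,0,0,0,0.16,0.2,0,0,0,0,0.16,0.2,0,0,0,0,0.14,0.1,0,0,0,0]

```text
time: 69.6
ee_pos: [0.4202, 0.0503, -0.004]
eef_rot: [0.0, 0.708, 0.706, -0.001]
ft_force: [-4.2, -5.9, 6.5]
width: 0.0096
grip_force: 40.3
```

Emit:
servo_tool:
  motion: [0,0,0,0,0,0,0,0,0,0,0,0]

```text
time: 69.85
ee_pos: [0.4207, 0.0508, -0.0039]
eef_rot: [0.0, 0.708, 0.706, -0.0]
ft_force: [-1.4, -2.9, 4.3]
width: 0.0098
grip_force: 40.3
```

```bash
python3 chk.py
python3 - <<'E'
from h import *
im,C=snap('wrist','w15'); np.save('C15.npy',C[1])
g=cv2.cvtColor(im,cv2.COLOR_BGR2GRAY)
for c in blobs(im,(8,60,110),(22,200,255),150):
    r=cv2.minAreaRect(c); b=cv2.boxPoints(r); e=sorted([(b[i]+b[(i+1)%4])/2 for i in range(4)],key=lambda p:-np.linalg.norm(p-b.mean(0)))[:2]
    Q=ray(C,np.array(e),.05); d=Q[0]-Q[1]; print('pin',Q.mean(0)[:2].round(4),np.linalg.norm(d).round(3),'ang',(np.degrees(np.arctan2(d[1],d[0]))).round(2))
for c in blobs(im,(0,150,80),(6,255,255),40): print('handle',cv2.minAreaRect(c))
E
```

```text
[ 0.4207  0.0508 -0.0039] 0.0097652314207593 40.29121544212103
toolx ang 89.79
scene [252.3 199.7] [14.1  5.4] 55.0 [0.4202 0.081 ]
rackpin [258. 234.] [0.5431 0.1509] len 0.169 ang -2.1
rackpin [240. 230.] [0.5453 0.0987] len 0.169 ang 178.4
rackpin [194. 214.] [ 0.5385 -0.0578] len 0.169 ang 178.6
rackpin [223. 226.] [0.55   0.0462] len 0.149 ang 178.7
pin [0.4962 0.1523] 0.054 ang -0.23
pin [0.5037 0.1016] 0.065 ang 178.53
pin [0.5155 0.0507] 0.066 ang 178.18
pin [0.3969 0.0273] 0.033 ang 85.98
pin [0.4719 0.0616] 0.012 ang -0.25
handle ((258.13092041015625, 215.10226440429688), (22.793779373168945, 130.1455535888672), 1.6135388612747192)
handle ((256.0, 327.0), (18.0, 32.0), 0.0)
```

Dragging turned the rack to about −1.6° against the dryer's −0.2°. I'll grip harder and turn back about 2°.

Emit:
servo_tool:
  motion: [0,0,0,0,0,0,0,0,0,0,0,0,0.02,0,0,0,0,-0.1,0.02,0,0,0,0,-0.1,0.02,0,0,0,0,-0.1,0,0,0,0,0,0]
  gripper: 4
  force: 60

```text
time: 70.75
ee_pos: [0.4212, 0.0527, -0.0039]
eef_rot: [0.0, 0.693, 0.721, 0.0]
ft_force: [0.9, -4.1, 2.6]
width: 0.0089
grip_force: 61.1
```

```bash
python3 chk.py
```

```text
[ 0.4212  0.0527 -0.0039] 0.008934001081537657 61.0899239993887
toolx ang 92.21
scene [252.8 200.4] [13.3  5.6] 52.0 [0.4226 0.0839]
rackpin [259. 235.] [0.5421 0.1545] len 0.171 ang 179.6
rackpin [242. 230.] [0.5441 0.1026] len 0.168 ang 178.7
rackpin [195. 215.] [ 0.5418 -0.0533] len 0.167 ang 178.8
rackpin [225. 226.] [0.5502 0.0501] len 0.15 ang 179.3
```

Emit:
servo_tool:
  motion: [-0.01,0.2,0,0,0,0,-0.017,0.4,0,0,0,0,-0.017,0.4,0,0,0,0,-0.017,0.4,0,0,0,0,-0.017,0.4,0,0,0,0,-0.017,0.4,0,0,0,0,-0.017,0.4,0,0,0,0,-0.01,0.2,0,0,0,0]

```text
time: 71.85
ee_pos: [0.4795, 0.0522, -0.0047]
eef_rot: [-0.008, 0.692, 0.722, -0.009]
ft_force: [-34.7, -4.2, 41.9]
width: 0.0094
grip_force: 60.3
```

Emit:
servo_tool:
  motion: [0,0,0,0,0,0,0,0,0,0,0,0]

```text
time: 72.1
ee_pos: [0.4809, 0.0518, -0.0046]
eef_rot: [-0.006, 0.692, 0.722, -0.007]
ft_force: [-25.1, -6.2, 30.4]
width: 0.0092
grip_force: 60.2
```

```bash
sed -i 's/(160,185,300,270)/(140,185,320,330)/' chk.py; python3 chk.py
```

```text
[ 0.4809  0.0518 -0.0046] 0.009202099003246924 60.19644493499072
toolx ang 92.38
scene [245.  211.7] [14.6  6.1] 61.0 [0.4794 0.082 ]
rackpin [309. 306.] [0.7141 0.3505] len 0.123 ang -163.7
rackpin [253. 249.] [0.597  0.1599] len 0.169 ang -177.9
rackpin [235. 244.] [0.602  0.1073] len 0.168 ang -177.6
rackpin [185. 230.] [ 0.607  -0.0481] len 0.169 ang -178.2
rackpin [217. 241.] [0.6113 0.0554] len 0.147 ang -177.6
rackpin [316. 254.] [0.551  0.3221] len 0.081 ang -164.5
```

The rack jammed near the mouth (−30 N in x), with yaw now about +2°. The left runner seems to catch the left panel. I'll back off, release and look again before pushing.

Emit:
servo_tool:
  motion: [0,-0.2,0,0,0,0,0,-0.4,0,0,0,0,0,-0.4,0,0,0,0,0,-0.4,0,0,0,0,0,-0.4,0,0,0,0,0,0,0,0,0,0]

```text
time: 72.95
ee_pos: [0.4436, 0.0508, -0.0042]
eef_rot: [-0.001, 0.693, 0.721, -0.001]
ft_force: [-2.5, 1.4, 7.3]
width: 0.0093
grip_force: 60.0
```

Emit:
servo_tool:
  motion: [0,0,0,0,0,0,0,0,0,0,0,0,0,0,0,0,0,0,0,0,-0.5,0,0,0,0,0,-1,0,0,0,0,0,-1,0,0,0,0,0,-1,0,0,0,0,0,-1,0,0,0]
  gripper: 24

```text
time: 73.95
ee_pos: [0.4457, 0.0507, 0.11]
eef_rot: [0.0, 0.693, 0.721, 0.0]
ft_force: [-0.3, -0.0, -0.1]
width: 0.024
grip_force: 0.0
```

Emit:
servo_tool:
  motion: [0,0.8,-0.9,0,0,0.25,0,0.8,-0.9,0,0,0,0,0.8,-0.9,0,0,0,0,0.8,-0.9,0,0,0,0,0.8,-0.9,0,0,0,0,0.8,-0.9,0,0,0,0,0.8,-0.5,0,0,0,0,0.8,0,0,0,0]

```text
time: 74.95
ee_pos: [0.607, 0.0521, 0.2586]
eef_rot: [0.001, 0.706, 0.709, 0.001]
ft_force: [0.4, -1.7, -0.4]
width: 0.0242
grip_force: 0.0
```

Emit:
servo_tool:
  motion: [0,0,0,0,0,0,0,0,0,0,0,0,0,0,0,0,0,0]

```text
time: 75.32
ee_pos: [0.6047, 0.0521, 0.2558]
eef_rot: [-0.0, 0.706, 0.709, -0.0]
ft_force: [-0.3, 0.7, -0.3]
width: 0.0241
grip_force: 0.0
```

```bash
python3 chk.py
python3 - <<'E'
from h import *
im,C=snap('wrist','w16'); np.save('C16.npy',C[1]); print(C[1][:3,3])
cv2.imwrite('pics/w16b.png',cv2.resize(im,(800,600),interpolation=cv2.INTER_CUBIC))
E
```

```text
[0.6047 0.0521 0.2558] 0.024078149072858896 0.0
toolx ang 90.25
scene [240.  201.9] [33.4  5.1] 130.5 [0.444  0.0498]
side [255.1 207.5] [19.7  2.9] 37.0 [0.4455 0.0479]
rackpin [309. 306.] [0.7141 0.3505] len 0.123 ang -163.7
rackpin [258. 240.] [0.5607 0.1585] len 0.171 ang -177.9
rackpin [224. 230.] [0.5651 0.0542] len 0.171 ang -177.6
rackpin [240. 235.] [0.5639 0.1064] len 0.173 ang -177.6
rackpin [191. 221.] [ 0.5689 -0.0498] len 0.168 ang -177.6
rackpin [316. 254.] [0.551  0.3221] len 0.081 ang -164.5
[0.60496249 0.12680436 0.43844689]
```

View pics/w16b.png

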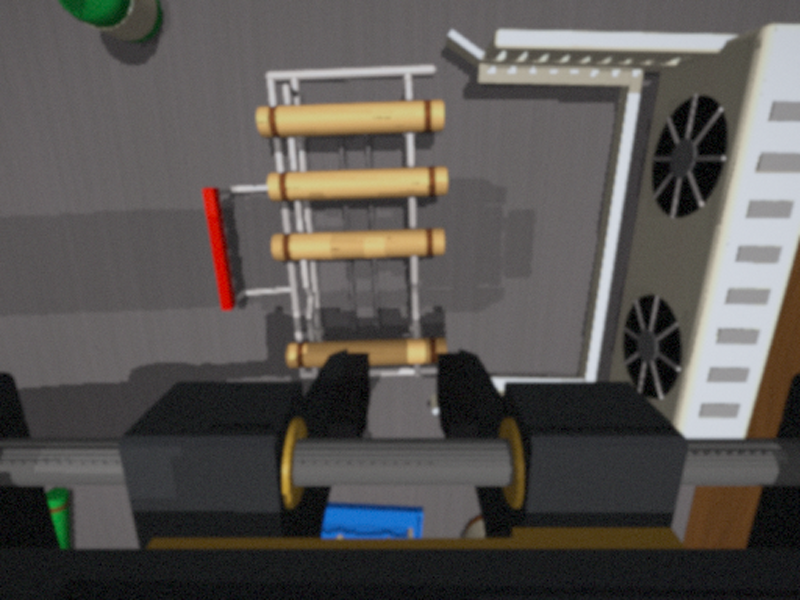

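This view shows the rack yawed to the left (left rod (268,76)–(435,69), right rod rear at (438,374)). The left lip band spans rows 66–83 from column 480, and the right lip's inner edge is at (545,379). All pins are still in their dips.

Run:
```python
from h import *
K=np.array(robot.camera_info('wrist')['K']); C=(K,np.load('C16.npy')); s=1/1.5625
P=lambda p,z: ray(C,np.array(p)*s-0.18,z)[0,:2]
D={n:P(p,z) for n,p,z in[('lipLin0',(485,83),.015),('lipLin1',(635,87),.015),('lipLout0',(485,65),.015),('lipRin0',(500,378),.015),('lipRin1',(580,378),.015),('guideLtip',(450,33),.03),('barL',(630,90),.018),('barR',(592,375),.018),
 ('rodL0',(268,76),.006),('rodL1',(435,69),.006),('rodR1',(438,374),.006),('hT',(211,188),.057),('hB',(227,308),.057)]}
for k,v in D.items(): print(k,v.round(4))
a=lambda p,q: np.degrees(np.arctan2(*(D[q]-D[p])[::-1])).round(2)
print('rack yaw rodL',a('rodL0','rodL1'),'rear line',a('rodR1','rodL1')-90,'handle',a('hB','hT')-90,'lipL',a('lipLin0','lipLin1'),'lipR',a('lipRin0','lipRin1'),'bar',a('barR','barL')-90)
h=(D['hT']+D['hB'])/2; print('handle',h,'rack rear mid',(D['rodL1']+D['rodR1'])/2,'dryer mid',(D['lipLin0']+D['lipRin0'])[1]/2)
im=cv2.imread('pics/w16.png'); g=cv2.cvtColor(im,cv2.COLOR_BGR2GRAY).astype(int)
print('L lip col330 rows30-60',g[30:60,330].tolist()); print('R lip col350',g[232:250,350].tolist())
```

```text
lipLin0 [0.6756 0.191 ]
lipLin1 [0.8055 0.1884]
lipLout0 [0.6749 0.2051]
lipRin0 [ 0.707 -0.09 ]
lipRin1 [ 0.7904 -0.0897]
guideLtip [0.6428 0.2256]
barL [0.8002 0.1855]
barR [ 0.8011 -0.0847]
rodL0 [0.4865 0.1973]
rodL1 [0.6328 0.2034]
rodR1 [ 0.6431 -0.0902]
hT [0.4463 0.1043]
hB [ 4.482e-01 -3.000e-04]
rack yaw rodL 2.39 rear line 2.010000000000005 handle 1.0499999999999972 lipL -1.18 lipR 0.21 bar 0.18999999999999773
handle [0.44727319 0.05203895] rack rear mid [0.63798373 0.05662192] dryer mid 0.05050647017655972
L lip col330 rows30-60 [159, 114, 83, 78, 78, 81, 85, 105, 122, 120, 107, 120, 148, 171, 183, 185, 183, 176, 172, 172, 171, 169, 153, 116, 70, 54, 60, 57, 60, 60]
R lip col350 [104, 102, 105, 101, 104, 98, 90, 86, 87, 115, 159, 175, 139, 73, 34, 25, 26, 23]
```

The tool angle during that push (92.2°) had been pulling the bar round to itself, which explains the +2° yaw. I'll regrip with the tool square to the dryer, drag back a little so the bar aligns to the pads, and centre on y ≈ 0.0507.

Emit:
servo_tool:
  motion: [0,-0.91,0.5,0,0,0.04,0,-0.91,0.5,0,0,0,0,-0.91,0.5,0,0,0,0,-0.91,0.5,0,0,0,0,-0.91,0.5,0,0,0,0,-0.91,0.5,0,0,0,0,-0.92,0.5,0,0,0,0,0,1,0,0,0]

```text
time: 76.47
ee_pos: [0.4455, 0.0522, 0.1439]
eef_rot: [0.001, 0.708, 0.707, 0.001]
ft_force: [-0.7, 0.1, -0.0]
width: 0.024
grip_force: 0.0
```

Emit:
servo_tool:
  motion: [0,0,1,0,0,0,0,0,1,0,0,0,0,0,1,0,0,0,0,0,0.8,0,0,0,0,0,0.8,0,0,0,0,0,0.6,0,0,0,0,0,0.45,0,0,0,0,0,0.2,0,0,0]

```text
time: 77.47
ee_pos: [0.4458, 0.0521, -0.0034]
eef_rot: [-0.0, 0.708, 0.707, -0.0]
ft_force: [0.3, 0.8, -0.5]
width: 0.0241
grip_force: 0.0
```

Emit:
servo_tool:
  motion: [0,0,0,0,0,0,0,0,0,0,0,0,0,0,0,0,0,0,0,0,0,0,0,0]
  gripper: 4
  force: 60

```text
time: 77.97
ee_pos: [0.4457, 0.0523, -0.0028]
eef_rot: [-0.0, 0.707, 0.707, -0.0]
ft_force: [-3.0, 1.7, -0.5]
width: 0.0094
grip_force: 59.9
```

```bash
python3 chk.py
```

```text
[ 0.4457  0.0523 -0.0028] 0.009382303091624284 59.871304938424146
toolx ang 89.95
scene [249.4 204.3] [13.9  5.5] 55.5 [0.4432 0.0812]
side [256.4 209.8] [14.3  2.7] 20.0 [0.4463 0.0318]
rackpin [309. 306.] [0.7141 0.3505] len 0.123 ang -163.7
rackpin [258. 240.] [0.5623 0.1586] len 0.17 ang -177.9
rackpin [240. 235.] [0.5655 0.106 ] len 0.17 ang -177.3
rackpin [191. 222.] [ 0.5703 -0.0496] len 0.172 ang -177.2
rackpin [223. 231.] [0.5668 0.0541] len 0.167 ang -177.9
rackpin [316. 254.] [0.551  0.3221] len 0.081 ang -164.5
```

Emit:
servo_tool:
  motion: [0,-0.25,0,0,0,0,-0.02,-0.4,0,0,0,0,-0.02,-0.4,0,0,0,0,-0.02,-0.4,0,0,0,0,0,-0.25,0,0,0,0,0,0,0,0,0,0]

```text
time: 78.82
ee_pos: [0.4021, 0.0506, -0.0029]
eef_rot: [-0.001, 0.708, 0.707, -0.001]
ft_force: [-2.9, -1.1, 1.9]
width: 0.0094
grip_force: 59.8
```

```bash
python3 chk.py
```

```text
[ 0.4021  0.0506 -0.0029] 0.009366511510789871 59.834986701607704
toolx ang 89.92
scene [254.2 196.4] [13.9  5.7] 54.5 [0.4031 0.0804]
side [243.9 211.1] [17.1  2.8] 20.0 [0.4038 0.0346]
rackpin [309. 306.] [0.7141 0.3505] len 0.123 ang -163.7
rackpin [261. 230.] [0.5218 0.1534] len 0.172 ang -179.4
rackpin [244. 226.] [0.5253 0.1012] len 0.17 ang 179.7
rackpin [197. 211.] [ 0.5241 -0.0544] len 0.17 ang -179.2
rackpin [227. 222.] [0.5335 0.0493] len 0.15 ang -179.8
rackpin [316. 254.] [0.551  0.3221] len 0.081 ang -164.5
```

Yaw is now about +0.3° with the centre at y ≈ 0.051. Pushing in, slowly.

Emit:
servo_tool:
  motion: [-0.01,0.2,0,0,0,0,-0.02,0.4,0,0,0,0,0,0.4,0,0,0,0,0,0.4,0,0,0,0,0,0.4,0,0,0,0,0,0.4,0,0,0,0,0,0.4,0,0,0,0,0,0.3,0,0,0,0]

```text
time: 79.92
ee_pos: [0.4741, 0.0499, -0.003]
eef_rot: [-0.002, 0.708, 0.707, -0.002]
ft_force: [-9.0, -0.4, 9.0]
width: 0.0089
grip_force: 59.8
```

```bash
python3 chk.py
```

```text
[ 0.4741  0.0499 -0.003 ] 0.00886205508079022 59.84068617224693
toolx ang 89.92
scene [245.1 210.4] [13.6  5.4] 54.0 [0.4737 0.08  ]
side [265.2 209.4] [13.4  2.7] 20.5 [0.4755 0.0267]
rackpin [309. 306.] [0.7141 0.3505] len 0.123 ang -163.7
rackpin [251. 247.] [0.5938 0.1534] len 0.166 ang 179.5
rackpin [233. 242.] [0.5962 0.1   ] len 0.169 ang -178.7
rackpin [185. 227.] [ 0.5974 -0.055 ] len 0.168 ang -179.3
rackpin [215. 239.] [0.6048 0.0482] len 0.147 ang -178.2
rackpin [316. 254.] [0.551  0.3221] len 0.081 ang -164.5
```

Emit:
servo_tool:
  motion: [0,0.15,0,0,0,0,0,0.15,0,0,0,0,0,0.15,0,0,0,0,0,0.15,0,0,0,0,0,0,0,0,0,0]

```text
time: 80.65
ee_pos: [0.4897, 0.0499, -0.003]
eef_rot: [-0.001, 0.708, 0.707, -0.001]
ft_force: [-5.2, -0.2, 6.0]
width: 0.0091
grip_force: 59.8
```

```bash
python3 chk.py
```

```text
[ 0.4897  0.0499 -0.003 ] 0.009084259027486496 59.82529688626528
toolx ang 89.92
scene [242.9 213.5] [14.6  5.3] 56.0 [0.4887 0.0794]
side [269.4 208.8] [14.3  2.7] 21.0 [0.4901 0.0269]
rackpin [309. 306.] [0.7141 0.3505] len 0.123 ang -163.7
rackpin [249. 251.] [0.6095 0.153 ] len 0.168 ang -179.7
rackpin [231. 246.] [0.6122 0.1005] len 0.167 ang -179.3
rackpin [182. 231.] [ 0.6121 -0.0548] len 0.169 ang 0.8
rackpin [213. 242.] [0.6194 0.0485] len 0.148 ang -179.2
rackpin [316. 254.] [0.551  0.3221] len 0.081 ang -164.5
```

Past the earlier jam point with low force. Continuing.

Emit:
servo_tool:
  motion: [0,0.2,0,0,0,0,0,0.3,0,0,0,0,0,0.3,0,0,0,0,0,0.3,0,0,0,0,0,0.3,0,0,0,0,0,0.2,0,0,0,0]

```text
time: 81.5
ee_pos: [0.5293, 0.0498, -0.003]
eef_rot: [-0.001, 0.708, 0.707, -0.002]
ft_force: [-8.8, -0.2, 8.8]
width: 0.0092
grip_force: 59.8
```

```bash
python3 chk.py | grep -v '0.3[25]'
```

```text
[ 0.5293  0.0498 -0.003 ] 0.009197444462447364 59.83150206506252
toolx ang 89.92
scene [237.2 222.2] [14.6  5.6] 59.5 [0.5291 0.0793]
rackpin [243. 262.] [0.6488 0.1529] len 0.168 ang 0.3
rackpin [225. 257.] [0.6518 0.1002] len 0.167 ang -179.3
rackpin [175. 240.] [ 0.6521 -0.055 ] len 0.166 ang -179.2
rackpin [206. 253.] [0.6593 0.0486] len 0.146 ang -178.8
```

Emit:
servo_tool:
  motion: [0,0.2,0,0,0,0,0,0.3,0,0,0,0,0,0.3,0,0,0,0,0,0.3,0,0,0,0,0,0.3,0,0,0,0,0,0.3,0,0,0,0,0,0.3,0,0,0,0,0,0.2,0,0,0,0]

```text
time: 82.6
ee_pos: [0.5845, 0.0498, -0.0029]
eef_rot: [-0.001, 0.708, 0.707, -0.001]
ft_force: [-8.4, -0.5, 8.6]
width: 0.0094
grip_force: 59.8
```

Emit:
servo_tool:
  motion: [0,0.12,0,0,0,0,0,0.12,0,0,0,0,0,0.12,0,0,0,0,0,0,0,0,0,0]

```text
time: 83.1
ee_pos: [0.5937, 0.0497, -0.003]
eef_rot: [-0.001, 0.708, 0.707, -0.001]
ft_force: [-6.9, -0.6, 5.9]
width: 0.0093
grip_force: 59.8
```

```bash
python3 chk.py | grep -v '0.3[25]'
```

```text
[ 0.5937  0.0497 -0.003 ] 0.009250188609631452 59.823630787432194
toolx ang 89.93
rackpin [233. 279.] [0.7095 0.1525] len 0.157 ang -179.7
rackpin [215. 273.] [0.7099 0.1004] len 0.155 ang -179.3
rackpin [163. 255.] [ 0.71   -0.0551] len 0.152 ang -179.2
rackpin [195. 269.] [0.719  0.0483] len 0.136 ang -179.1
```

Emit:
servo_tool:
  motion: [0,0.1,0,0,0,0,0,0.1,0,0,0,0,0,0,0,0,0,0]

```text
time: 83.58
ee_pos: [0.5982, 0.0498, -0.003]
eef_rot: [-0.002, 0.708, 0.707, -0.001]
ft_force: [-7.3, -0.8, 7.6]
width: 0.0092
grip_force: 59.8
```

Emit:
servo_tool:
  motion: [0,0.1,0,0,0,0,0,0,0,0,0,0]

```text
time: 83.82
ee_pos: [0.5986, 0.0501, -0.003]
eef_rot: [-0.003, 0.708, 0.707, -0.003]
ft_force: [-12.9, 1.6, 12.2]
width: 0.0091
grip_force: 59.9
```

Emit:
servo_tool:
  motion: [0,0.1,0,0,0,0,0,0,0,0,0,0]

```text
time: 84.08
ee_pos: [0.5991, 0.0505, -0.0031]
eef_rot: [-0.005, 0.708, 0.706, -0.004]
ft_force: [-17.5, 2.5, 15.8]
width: 0.0092
grip_force: 60.0
```

```bash
python3 chk.py | grep -v '0.3[25]'
```

```text
[ 0.5991  0.0505 -0.0031] 0.00922019194146124 60.03289360553026
toolx ang 89.89
rackpin [233. 280.] [0.7126 0.1523] len 0.151 ang -179.7
rackpin [214. 273.] [0.7136 0.1001] len 0.147 ang -179.9
rackpin [163. 255.] [ 0.7126 -0.0551] len 0.147 ang -179.2
rackpin [194. 269.] [0.7227 0.0475] len 0.131 ang 0.3
```

The force builds with no further travel at handle x ≈ 0.599. The rear runner ends are then at ≈ 0.794, which is the crossbar, so the rack is home. I'll relax the push, release and rise.

Emit:
servo_tool:
  motion: [0,-0.16,0,0,0,0,0,0,0,0,0,0]

```text
time: 84.42
ee_pos: [0.5995, 0.0505, -0.0029]
eef_rot: [-0.001, 0.708, 0.706, -0.001]
ft_force: [-6.1, 3.4, 5.7]
width: 0.0092
grip_force: 59.9
```

Emit:
servo_tool:
  motion: [0,0,0,0,0,0,0,0,0,0,0,0,0,0,0,0,0,0,0,0,-0.5,0,0,0,0,0,-1,0,0,0,0,0,-1,0,0,0,0,0,-1,0,0,0,0,0,-1,0,0,0]
  gripper: 24

```text
time: 85.42
ee_pos: [0.6015, 0.0496, 0.1115]
eef_rot: [0.0, 0.708, 0.707, 0.0]
ft_force: [1.2, 1.2, -0.2]
width: 0.0239
grip_force: 0.0
```

Emit:
servo_tool:
  motion: [0,-0.3,-1,0,0,0,0,-0.3,-1,0,0,0,0,-0.3,-1,0,0,0,0,-0.3,-1,0,0,0,0,-0.3,-1,0,0,0,0,0,0,0,0,0,0,0,0,0,0,0]

```text
time: 86.3
ee_pos: [0.5634, 0.0497, 0.2342]
eef_rot: [-0.0, 0.708, 0.707, -0.0]
ft_force: [0.7, -0.4, 0.6]
width: 0.0237
grip_force: 0.0
```

Run:
```python
from h import *
im,C=snap('wrist','w17'); T=tool(); print(T[:3,3].round(4))
for c in blobs(im,(8,60,110),(22,200,255),300)+[None]:
    if c is None: break
    r=cv2.minAreaRect(c); b=cv2.boxPoints(r); e=sorted([(b[i]+b[(i+1)%4])/2 for i in range(4)],key=lambda p:-np.linalg.norm(p-b.mean(0)))[:2]
    Q=ray(C,np.array(e),.05); d=Q[0]-Q[1]; print('pin',b.mean(0).round(),Q.mean(0)[:2].round(4),np.linalg.norm(d).round(3),'ang',np.degrees(np.arctan2(d[1],d[0])).round(2))
for c in blobs(im,(0,150,80),(6,255,255),20): r=cv2.minAreaRect(c); print('red',r,ray(C,r[0],.055)[0].round(4),ray(C,r[0],.126)[0].round(4))
g=cv2.cvtColor(im,cv2.COLOR_BGR2GRAY)
sc,C=snap('scene','sc17')
for c in blobs(sc,(0,150,80),(6,255,255),8,(90,180,280,320)): r=cv2.minAreaRect(c); print('scene red',np.round(r[0],1),np.round(r[1],1),ray(C,r[0],.052)[0].round(4))
sd,S=snap('side','sd17')
for c in blobs(sd,(0,150,80),(8,255,255),5,(250,180,370,235)): r=cv2.minAreaRect(c); print('side red',np.round(r[0],1),np.round(r[1],1))
print('switch tip proj',proj(C,[[.680,-.134,.1256]]),proj(S,[[.680,-.134,.1256]]))
```

```text
[0.5631 0.0497 0.2335]
pin [392.  77.] [0.7244 0.1532] 0.155 ang -0.11
pin [388. 121.] [0.7268 0.102 ] 0.156 ang -0.12
pin [381. 162.] [0.7237 0.0508] 0.155 ang -0.12
pin [372. 234.] [ 0.7242 -0.0521] 0.155 ang -0.12
red ((285.67742919921875, 162.51504516601562), (9.01999568939209, 83.0239486694336), 1.2730298042297363) [0.5997 0.0508 0.055 ] [0.5927 0.0652 0.126 ]
scene red [216.7 235.4] [37.   5.4] [0.5995 0.048  0.052 ]
scene red [ 94.5 221. ] [14.  9.] [ 0.6861 -0.3111  0.052 ]
scene red [141. 218.] [4. 6.] [ 0.6226 -0.1917  0.052 ]
side red [299.2 202.1] [20.2  3.3]
side red [343.6 206.2] [4.5 2.7]
switch tip proj [[140.7609449  217.57238365]] [[343.24023544 205.99168971]]
```

The rack is home and straight (pins at −0.1°, handle at 0.600). The toggle tip triangulates to (0.680, −0.134, 0.126). I'll shut the fingers and go in front of it.

Emit:
servo_tool:
  motion: [-0.92,0.3,0,0,0,0,-0.92,0.3,0,0,0,0,-0.92,0.3,0,0,0,0,-0.92,0.3,0,0,0,0,-0.92,0.3,0,0,0,0,-0.92,0.3,0,0,0,0,-0.92,0.3,0,0,0,0,-0.92,0.3,0,0,0,0]
  gripper: 0
  force: 10

```text
time: 87.45
ee_pos: [0.6238, -0.1359, 0.2345]
eef_rot: [-0.0, 0.708, 0.707, -0.0]
ft_force: [0.4, 0.3, -0.4]
width: 0.0003
grip_force: 0.0
```

Emit:
servo_tool:
  motion: [0,0,1,0,0,0,0,0,1,0,0,0,0,0,1,0,0,0,0,0,1,0,0,0,0,0,1,0,0,0,0,0,0.8,0,0,0,0,0,0.3,0,0,0,0,0,0,0,0,0]

```text
time: 88.45
ee_pos: [0.6232, -0.1345, 0.0818]
eef_rot: [-0.0, 0.708, 0.707, -0.0]
ft_force: [-0.6, 0.5, 0.4]
width: 0.0003
grip_force: 0.0
```

Emit:
servo_tool:
  motion: [0,0.3,0.1,0,0,0,0,0.3,0,0,0,0,0,0.3,0,0,0,0,0,0.3,0,0,0,0,0,0.3,0,0,0,0,0,0.3,0,0,0,0,0,0.3,0,0,0,0,0,0.3,0,0,0,0]

```text
time: 89.45
ee_pos: [0.6838, -0.1345, 0.0797]
eef_rot: [0.0, 0.708, 0.707, -0.0]
ft_force: [-2.4, -0.9, 1.1]
width: -0.0
grip_force: 1.1
```

Emit:
servo_tool:
  motion: [0,0.15,0,0,0,0,0,0,0,0,0,0,0,0,0,0,0,0]

```text
time: 89.82
ee_pos: [0.6873, -0.1343, 0.0795]
eef_rot: [0.0, 0.708, 0.707, 0.0]
ft_force: [0.4, -0.9, 0.3]
width: 0.0005
grip_force: 0.0
```

```bash
cat > sw.py <<'E'
from h import *
S=cam('side');C=cam('scene')
sc,C=snap('scene','scs'); sd,S=snap('side','sds')
for n,im,X,roi in(('scene',sc,C,(105,195,165,250)),('side',sd,S,(320,190,365,225))):
    for c in blobs(im,(0,130,70),(8,255,255),4,roi): print(n,np.round(cv2.minAreaRect(c)[0],1),cv2.contourArea(c))
    for a in(-.5,0,.3,.5): print(a,proj(X,[[.697+.036*np.sin(a),-.134,.094+.036*np.cos(a)]]).round(1).tolist())
E
python3 sw.py
```

```text
scene [134. 225.] 18.5
-0.5 [[140.8, 217.5]]
0 [[136.6, 220.5]]
0.3 [[134.3, 223.5]]
0.5 [[133.0, 225.9]]
side [353. 206.] 5.0
-0.5 [[343.2, 206.0]]
0 [[348.5, 204.0]]
0.3 [[351.7, 204.0]]
0.5 [[353.6, 204.5]]
```

The toggle is about 0.9 over. One small push further, then I'll retreat.

Emit:
servo_tool:
  motion: [0,0.08,0,0,0,0,0,0.04,0,0,0,0]

```text
time: 90.18
ee_pos: [0.6883, -0.1343, 0.0792]
eef_rot: [-0.002, 0.708, 0.707, -0.001]
ft_force: [-7.3, 0.5, 3.5]
width: 0.0006
grip_force: 3.8
```

Emit:
servo_tool:
  motion: [0,-0.5,0,0,0,0,0,-1,0,0,0,0,0,-1,0,0,0,0,0,-0.5,-1,0,0,0,0,0,-1,0,0,0,0,0,-1,0,0,0,0,0,-1,0,0,0,0,0,-1,0,0,0]

```text
time: 91.18
ee_pos: [0.6151, -0.1343, 0.2057]
eef_rot: [0.001, 0.708, 0.707, 0.001]
ft_force: [-0.2, 0.8, -0.7]
width: 0.0
grip_force: 0.0
```

Emit:
servo_tool:
  motion: [0,0,0,0,0,0,0,0,0,0,0,0,0,0,0,0,0,0]

```text
time: 91.55
ee_pos: [0.614, -0.1341, 0.2028]
eef_rot: [-0.001, 0.708, 0.707, -0.001]
ft_force: [0.0, -0.1, -0.5]
width: 0.0005
grip_force: 0.0
```

```bash
python3 sw.py
python3 - <<'E'
from h import *
sc=cv2.imread('pics/scs.png'); C=cam('scene')
for c in blobs(sc,(0,150,80),(6,255,255),20,(190,210,280,320)): r=cv2.minAreaRect(c); print('handle',np.round(r[0],1),ray(C,r[0],.052)[0].round(4))
for c in blobs(sc,(95,80,40),(125,255,255),40,(310,220,360,290))[:1]: print('bowl',cv2.boundingRect(c))
for c in blobs(sc,(8,60,90),(22,220,255),40,(140,185,300,330)): r=cv2.minAreaRect(c); print('pin',np.round(r[0]),ray(C,r[0],.047)[0,:2].round(3))
E
```

```text
scene [134.  224.5] 22.0
-0.5 [[140.8, 217.5]]
0 [[136.6, 220.5]]
0.3 [[134.3, 223.5]]
0.5 [[133.0, 225.9]]
side [352.  205.5] 10.0
-0.5 [[343.2, 206.0]]
0 [[348.5, 204.0]]
0.3 [[351.7, 204.0]]
0.5 [[353.6, 204.5]]
handle [216.9 235.3] [0.5989 0.0483 0.052 ]
bowl (323, 236, 23, 24)
pin [233. 280.] [0.717 0.153]
pin [197. 267.] [0.715 0.048]
pin [214. 273.] [0.718 0.1  ]
pin [163. 255.] [ 0.716 -0.055]
```

Run:
```python
from h import *
im,C=snap('wrist','w18')
for c in blobs(im,(0,130,70),(8,255,255),20,(280,120,460,260)):
    r=cv2.minAreaRect(c); print(np.round(r[0],1),np.round(r[1],1),cv2.contourArea(c))
for a in(-.5,0,.2,.3,.4,.5): print(a,proj(C,[[.697+k*np.sin(a),-.134,.094+k*np.cos(a)] for k in(.028,.036,.040)]).round(1).tolist())
```

```text
[358.2 182. ] [19.3 12.6] 183.0
-0.5 [[329.3, 183.2], [327.0, 185.2], [325.8, 186.2]]
0 [[344.3, 184.1], [346.8, 186.5], [348.1, 187.7]]
0.2 [[349.9, 183.9], [354.2, 186.2], [356.5, 187.4]]
0.3 [[352.6, 183.7], [357.7, 186.0], [360.4, 187.1]]
0.4 [[355.0, 183.5], [360.9, 185.6], [363.9, 186.7]]
0.5 [[357.2, 183.1], [363.7, 185.1], [367.1, 186.2]]
```

Run:
```python
from h import *
ci=robot.camera_info('wrist'); K=np.array(ci['K'])
T=np.array([[.0024,1,-.0006,.4727],[1,-.0024,.0003,-.2366],[.0003,-.0006,-1,.2717],[0,0,0,1]])
for nm,Tc,roi in(('w7',T@ci['hand_eye'],(430,50,480,100)),('w1',np.load('C1.npy'),(290,225,330,255)),('w18',tool()@ci['hand_eye'],(280,120,460,260))):
    im=cv2.imread(f'pics/{nm}.png'); c=blobs(im,(0,130,70),(8,255,255),8,roi)[0]; M=cv2.moments(c); u=[M['m10']/M['m00'],M['m01']/M['m00']]
    X=ray((K,Tc),u,.1256)[0]; print(nm,np.round(u,1),cv2.boundingRect(c),X.round(4),'pred off',proj((K,Tc),[[.6797,-.134,.1256]]).round(1))
```

```text
w7 [452.7  72.8] (446, 68, 14, 11) [ 0.6811 -0.1322  0.1256] pred off [[451.1  74.7]]
w1 [307.2 238.4] (304, 233, 7, 11) [ 0.6812 -0.132   0.1256] pred off [[306.2 239.5]]
w18 [358.3 182.5] (348, 176, 20, 15) [ 0.7092 -0.1316  0.1256] pred off [[326.7 185. ]]
```

Measured travel is 28 mm of the 34.5 mm for fully on, so the toggle is too near the 0.8 limit. I'll push again until a firm stop.

Emit:
servo_tool:
  motion: [0,0,1,0,0,0,0,0,1,0,0,0,0,0,1,0,0,0,0,0,1,0,0,0,0,0,0.9,0,0,0,0,0.5,0,0,0,0,0,1,0,0,0,0,0,0.8,0,0,0,0]

```text
time: 92.7
ee_pos: [0.6751, -0.1346, 0.0835]
eef_rot: [0.001, 0.708, 0.707, 0.001]
ft_force: [-1.0, 0.1, -0.4]
width: 0.0005
grip_force: 0.0
```

Emit:
servo_tool:
  motion: [0,0.4,0,0,0,0,0,0.2,0,0,0,0,0,0.15,0,0,0,0,0,0,0,0,0,0]

```text
time: 93.2
ee_pos: [0.6898, -0.1345, 0.0822]
eef_rot: [-0.001, 0.708, 0.707, -0.001]
ft_force: [-3.8, -0.3, 3.2]
width: 0.0006
grip_force: 2.6
```

Emit:
servo_tool:
  motion: [0,0.08,0,0,0,0,0,0,0,0,0,0]

```text
time: 93.45
ee_pos: [0.69, -0.1344, 0.082]
eef_rot: [-0.002, 0.708, 0.707, -0.002]
ft_force: [-9.3, 0.0, 5.3]
width: 0.0004
grip_force: 5.4
```

Emit:
servo_tool:
  motion: [0,0.08,0,0,0,0,0,0,0,0,0,0]

```text
time: 93.7
ee_pos: [0.6902, -0.1344, 0.0819]
eef_rot: [-0.004, 0.708, 0.707, -0.003]
ft_force: [-13.3, -0.7, 7.6]
width: 0.0005
grip_force: 8.1
```

It is a firm stop: 13 N with no motion, far above the 2 N needed to move the lever. Retreating clear and checking before hand-in.

Emit:
servo_tool:
  motion: [0,-0.5,0,0,0,0,0,-1,0,0,0,0,0,-1,0,0,0,0,0,-0.5,-1,0,0,0,0,0,-1,0,0,0,0,0,-1,0,0,0,0,0,-1,0,0,0,0,0,-1,0,0,0]

```text
time: 94.7
ee_pos: [0.6204, -0.1343, 0.208]
eef_rot: [0.001, 0.708, 0.707, 0.001]
ft_force: [0.2, -0.2, -0.3]
width: 0.0003
grip_force: 0.0
```

Emit:
servo_tool:
  motion: [0,0,0,0,0,0,0,0,0,0,0,0,0,0,0,0,0,0,0,0,0,0,0,0]

```text
time: 95.2
ee_pos: [0.6196, -0.1342, 0.2057]
eef_rot: [-0.001, 0.708, 0.707, -0.001]
ft_force: [0.3, -0.4, -0.1]
width: 0.0006
grip_force: 0.0
```

Run:
```python
from h import *
im,C=snap('wrist','w19'); c=blobs(im,(0,130,70),(8,255,255),20,(280,120,460,260))[0]; M=cv2.moments(c)
print(tool()[:3,3].round(3),cv2.boundingRect(c),ray(C,[M['m10']/M['m00'],M['m01']/M['m00']],.1256)[0].round(4))
for c in blobs(im,(8,60,110),(22,200,255),300): r=cv2.minAreaRect(c); print('pin',ray(C,r[0],.05)[0,:2].round(3),np.round(r[1]),round(r[2],1))
sc,S=snap('scene','sc19'); print('bowl',cv2.boundingRect(blobs(sc,(95,80,40),(125,255,255),40,(310,220,360,290))[0]))
r=cv2.minAreaRect(blobs(sc,(0,150,80),(6,255,255),20,(190,210,280,320))[0]); print('handle',ray(S,r[0],.052)[0].round(4))
```

```text
[ 0.62  -0.134  0.206] (342, 175, 20, 15) [ 0.709  -0.1315  0.1256]
pin [ 0.725 -0.055] [ 22. 137.] 90.0
pin [0.723 0.039] [  4. 115.] 90.0
bowl (323, 236, 23, 24)
handle [0.5989 0.0483 0.052 ]
```

The toggle reads the same after the firm push, so it is on its end stop. Rack, pins and bowl are unchanged. Handing in.

```bash
python3 -c "
from station import robot
print(robot.job_done())"
```

```text
the job is handed in; nothing more can be done
None
```

I handed the job in, with no verdict shown: my last checks had the bowl upright on the coaster, all four pins settled in the rack's dips, the rack fully home, and the toggle pushed to its stop.

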